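# Change over the drill vice and fill the wheel magazine

### The arm

A 7-joint arm with a two-finger parallel gripper is mounted at the origin on a cart in front of the work surface, level with it; the furniture and walls round the work are solid. World frame = base frame: x ahead of the robot, y to its left, z up, the work surface at z = 0. Lengths are in m, angles in rad, forces in N, time in s.
With the tool pointing down it reaches from about 0.4 to 0.85 m from the base axis. Payload 10.4 kg.
Tool frame: the origin (TCP) lies midway between the tips of the shut fingers; the grasp point (between the pads) lies 19 mm behind it; z points along the fingers, y is the line along which they close (so a half turn about z gives the same grasp; the last joint's range is limited). The gripper opens to 85 mm and grips with 20 to 120 N. Pads are 22 mm wide; open, the fingers measure 114 mm over their backs; the gripper's body (76 mm by 85 mm) begins 54 mm behind the grasp point. The pads swing forward as they close: fully open they stand 13 mm farther back than shut.
Start: joints at [1.298, 0.332, -0.065, 1.46, 0.022, 1.35, -0.088], TCP at [0.155, -0.606, 0.196] pointing down, gripper open.
Joint ranges: [-2.6, 2.6], [-0.5, 2.12], [-1.47, 1.34], [0.16, 2.42], [-1.27, 4.41], [0.06, 2.06], [-2.6, 2.6]. Speed limits (rad/s): [2.22, 2.22, 2.79, 2.79, 3.14, 3.14, 3.14].

### API

Orientations are given as a unit quaternion [x, y, z, w].
In Python, from workcell import get_obs, camera, camera_params, hand_in gives the robot as it stands.
- The arm moves only by the tool carry_out, never from a script. Its argument "commands" is a list that holds one entry, the list of rows, each a list of 6 numbers: the shift along the tool's x, y, z in units of 40 mm (1.0 is 40 mm), then the turn, a rotation vector about the tool's x, y, z in units of 6 degrees (1.0 is 6 degrees). In form: [[[x, y, z, ax, ay, az], ...]]. A call has 1 to 20 rows; each row shifts and turns the commanded pose from where the row before left it, along the tool's axes as they then stand; what a row does not reach is not made up. A row lasts 1/12 s, in which the tool goes at most 41.7 mm and 7.16 degrees, less where a joint would pass 70% of its speed; a pose out of reach is approached as far as the arm can. A call is refused whole if a number of a shift passes 1 or a number of a turn 1, either way. A call with a gripper value outside its range is refused whole. "hand" is the closure, from -1 (fully open) to 1 (shut), set as the call begins (left out, the last holds). The fingers move at their own pace and stop on an object; "force" is the grip in N (left out, the last holds). Time passes only in rows, so rows that do not move let the fingers close. It gives the time, the measured TCP pose, the force, the opening and the grip force at its end, in the units of the state.
- get_obs(): the state, without advancing time (a new reading comes with each control period).
- camera(name): name is "side" or "top" or "wrist"; returns the picture (420x560x3 uint8, red, green, blue); there is no depth.
- camera_params(name): a dict with "mtx" (3x3 intrinsics, pixels), "R" (3x3) and "t" (3): a world point X has camera coordinates R X + t. Camera axes: x right, y down, z forward; pixel columns grow to the right and rows downward; lengths in m; the calibration is good to about 2 mm. A picture is of the moment at which its call begins: read the wrist's pose just before it. camera_params takes no time and is no camera call; for the wrist camera it gives the pose at the moment of the call.
- hand_in(): hands the job in; it is judged then, once.
The state is a dict: "clock": time; "joint_pos": joint angles; "joint_velocities": joint speeds; "tau": joint torques, N m; "position": TCP position; "ee_rot": TCP orientation; "ft_force": force on the tool from outside, world axes, zero at the start; "torque": the same for the moment, N m; "grip_width": opening from 0.0 (shut) to 1.0 (fully open); "grasp_force": force on a finger pad.
Only numpy, scipy, OpenCV 4.12 (cv2) and the standard library are available. Lean on these libraries where they do the work, as an engineer would, in place of code of your own. Each camera call takes 0.05 s, during which the arm holds its last target. There are 200 camera calls.

### The job

The toy wheel in the small blue lever vice has been drilled: swing the vice's lever to open the jaw, lift the wheel out and clamp the blank with the white paper cross tightly in its place, flat on the ways. Fill the slotted pipe magazine with drilled wheels lying flat up to its red line, no higher: the wheel from the vice must go in, with as many of the wheels lying on the bench as it takes. Leave the spare wheels lying flat on the bench.

Things in the scene. Friction and masses are not known exactly. Their poses are not given: they have to be found in the camera images.
- vice: small blue lever drill vice (not the big bench vice at the right), 215 x 92 mm, foot flange 12 mm high. Origin on the bench under the wheel seat; +x from the sliding flat jaw (front) to the fixed V jaw (rear), z up. Work lies on two steel ways (45 mm over both, top 36 mm above the bench). The jaws (up to 56 mm wide, 15 mm over the ways) grip a wheel front and rear; its +y and -y flanks are free for fingers
- seat (a point): middle of the vice's wheel seat, on top of the ways (z = 36 mm): a clamped wheel or blank has its axis here and its middle 6.5 mm higher; same axes as the vice
- vice_jaw (a joint): opening of the sliding jaw in m: 0 when it grips a 60 mm wheel, 0.026 fully open (it slides to the vice's -x). It is driven by the lever, 18.6 mm per rad
- vice_lever (a joint): angle of the lever in rad about its upright pivot: 0 clamped, 1.4 fully open (stop 1.43), anticlockwise seen from above. It stays where it is left; 3 to 4 N at the knob moves it. To clamp, swing it back until the jaw stops on the work and push on with about 10 N (with nothing in the jaws it would go on to -0.2)
- knob (a point): middle of the black upright knob at the lever's end: 24 mm thick, 42 mm tall, top 97 mm above the bench; this point is 79 mm above the bench, 90 mm from the pivot. In the vice's frame it goes in an arc from (-54, 69) mm clamped to (-170, 69) mm fully open
- pivot (a point): top of the vice's front block, on the upright axis about which the lever turns, 112 mm in front of the seat
- magazine: wheel magazine screwed to the bench: upright grey plastic pipe, 65 mm bore, with a 36 mm wide finger slot from top to bottom on its +y side and on its -y side, on a 104 x 104 x 8 mm plywood foot. Origin under its middle, on the bench, z up. Inner floor at 8 mm, slightly flared rim at 94 mm. A wheel held across its diameter, fingers in the slots, can be lowered onto the stack
- red_line (a point): the magazine's axis at the height of the red line round the pipe, 86 mm above the bench and 78 mm above the inner floor: the top of a stack of six wheels
- wheel_vice: the wheel that has just been drilled, clamped in the vice at the start; finished toy wheel: brown wooden disc, 60 mm across and 13 mm thick, 13 mm axle hole through the middle, about 45 g; origin at the middle of the disc (6.5 mm above its underside), z along its axle
- wheel_in1: wheel lying in the magazine at the start, the lowest one; finished toy wheel: brown wooden disc, 60 mm across and 13 mm thick, 13 mm axle hole through the middle, about 45 g; origin at the middle of the disc (6.5 mm above its underside), z along its axle
- wheel_in2: second wheel in the magazine at the start, on the first; absent in some starts; finished toy wheel: brown wooden disc, 60 mm across and 13 mm thick, 13 mm axle hole through the middle, about 45 g; origin at the middle of the disc (6.5 mm above its underside), z along its axle
- wheel_1: drilled wheel lying flat on the bench at the start; absent in some starts; finished toy wheel: brown wooden disc, 60 mm across and 13 mm thick, 13 mm axle hole through the middle, about 45 g; origin at the middle of the disc (6.5 mm above its underside), z along its axle
- wheel_2: drilled wheel lying flat on the bench at the start; absent in some starts; finished toy wheel: brown wooden disc, 60 mm across and 13 mm thick, 13 mm axle hole through the middle, about 45 g; origin at the middle of the disc (6.5 mm above its underside), z along its axle
- wheel_3: drilled wheel lying flat on the bench at the start; absent in some starts; finished toy wheel: brown wooden disc, 60 mm across and 13 mm thick, 13 mm axle hole through the middle, about 45 g; origin at the middle of the disc (6.5 mm above its underside), z along its axle
- wheel_4: drilled wheel lying flat on the bench at the start; absent in some starts; finished toy wheel: brown wooden disc, 60 mm across and 13 mm thick, 13 mm axle hole through the middle, about 45 g; origin at the middle of the disc (6.5 mm above its underside), z along its axle
- wheel_5: drilled wheel lying flat on the bench at the start; absent in some starts; finished toy wheel: brown wooden disc, 60 mm across and 13 mm thick, 13 mm axle hole through the middle, about 45 g; origin at the middle of the disc (6.5 mm above its underside), z along its axle
- blank: undrilled blank: pale wooden disc without a hole, with a round white paper carrying a drawn cross on its upper face; 60 mm across, 13 mm thick, about 45 g; origin at the middle of the disc; lies flat on the bench at the start
Mind the look-alikes: they are no part of the job. What is shaped like the wheel_5 but pink or turquoise is not meant. Of the things that look like the blank, the larger one is meant.

How it is judged:
By the outcome, as a careful person would: the job done as asked, in the order asked, and still so for the second after the job is handed in, with the robot touching nothing.
Of wheel_in2, wheel_1, wheel_2, wheel_3, wheel_4, wheel_5 only 4 to 6 are there at a start; the rules pass over those that are not, and their reading is None.
At some moment in a run one of wheel_1, wheel_2, wheel_3, wheel_4, wheel_5 may be knocked a few centimetres aside while the robot is not near it.
Once in a run the grip may slacken for a moment while it holds something.
It also fails if it takes over 200 s, if anything falls off the work surface, if the arm or the gripper's body presses on something with over 40 N, if the wrist force passes 120 N, or if a joint passes its speed limit or range.

## Working session

There is one attempt and no reset: what is moved stays moved. The work goes in short steps, Python scripts to look and compute and a tool call to move; the robot and the scene stay as the last step left them, time stands still between calls to the robot, and variables do not carry over. Pictures are saved under pics/ and viewed, at most 14 in all, crops included, and the job is handed in when it is done.

Besides the shell and the picture viewer there is one more tool, called after ">>>" by a JSON object that holds its "fn" and its "kwargs". carry_out: Moves the arm, as the interface text tells. Its arguments: {"type":"object","properties":{"commands":{"type":"array"},"hand":{"type":"number"},"force":{"type":"number"}},"required":["commands"]}

```bash
mkdir -p pics; ls; python3 - <<'E'
from workcell import *
import cv2
o=get_obs();print(o)
for n in("top","side"):
    cv2.imwrite(f"pics/{n}0.png",camera(n)[:,:,::-1]);p=camera_params(n);print(n,p)
E
```

```text
pics
{'clock': 0.0, 'joint_pos': array([ 1.29843823,  0.33288872, -0.06466985,  1.46093574,  0.02160733,
        1.34989117, -0.08852247]), 'joint_velocities': array([ 1.81102973e-03, -2.77872288e-04, -3.02569182e-04, -5.66300645e-05,
        3.01602930e-05, -6.59073453e-04, -2.10245999e-03]), 'tau': array([ 3.92405864e-04, -6.25443149e+01,  4.96571534e-02, -3.91605771e+01,
        1.62316201e-02,  1.00544727e-02,  2.58883381e-05]), 'position': array([ 0.15434951, -0.60520748,  0.19530803]), 'ee_rot': array([ 9.92214261e-01,  1.24540562e-01, -1.29631647e-04, -7.01886307e-04]), 'ft_force': array([-0.61046808, -0.08750992, -0.0224598 ]), 'torque': array([ 0.01084112,  0.01472244, -0.02291127]), 'grasp_force': 0.0, 'grip_width': 0.9979255222690008}
top {'mtx': array([[522.89409804,   0.        , 279.98224778],
       [  0.        , 522.89409804, 213.66659681],
       [  0.        ,   0.        ,   1.        ]]), 'R': array([[ 2.32927787e-02, -9.99727322e-01,  1.65155240e-03],
       [-9.98712438e-01, -2.33435380e-02, -4.50393818e-02],
       [ 4.50656536e-02, -6.00333570e-04, -9.98983847e-01]]), 't': array([0.12512418, 0.53160115, 1.30579018])}
side {'mtx': array([[434.87724557,   0.        , 278.65905091],
       [  0.        , 434.87724557, 216.51346548],
       [  0.        ,   0.        ,   1.        ]]), 'R': array([[ 0.94446527, -0.32841991, -0.01121211],
       [-0.1825244 , -0.49591757, -0.84897032],
       [ 0.27325848,  0.80386947, -0.52832157]]), 't': array([-0.46959658,  0.21573534,  0.71973546])}
```

View pics/top0.png

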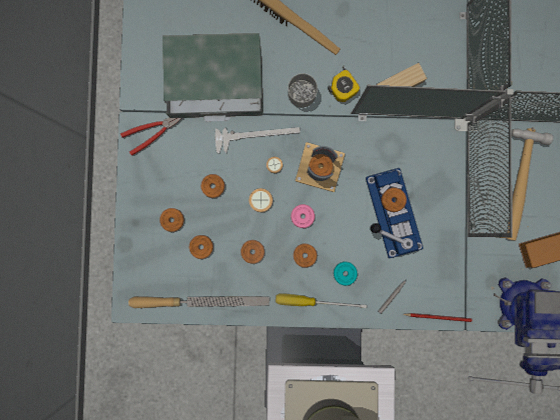

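View pics/side0.png

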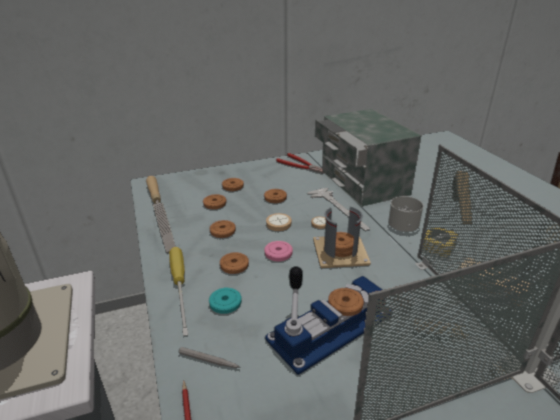

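```bash
cat > h.py <<'E'
import numpy as np, cv2
from workcell import *
from scipy.spatial.transform import Rotation as Ro
def ray(p,px):
    K,R,t=p["mtx"],p["R"],p["t"]
    d=R.T@np.linalg.solve(K,[px[0],px[1],1.]); return -R.T@t,d
def onz(p,px,z):
    c,d=ray(p,px); return c+d*(z-c[2])/d[2]
def tri(p,a,q,b):
    c1,d1=ray(p,a);c2,d2=ray(q,b)
    A=np.stack([d1,-d2],1);s=np.linalg.lstsq(A,c2-c1,rcond=None)[0]
    P,Q=c1+s[0]*d1,c2+s[1]*d2; return (P+Q)/2,np.linalg.norm(P-Q)
def proj(p,X):
    v=p["mtx"]@(p["R"]@np.array(X)+p["t"]); return v[:2]/v[2]
def mask(im,lo,hi):
    return cv2.inRange(cv2.cvtColor(im,cv2.COLOR_RGB2HSV),lo,hi)
def blobs(m,amin):
    out=[]
    for c in cv2.findContours(m,cv2.RETR_EXTERNAL,cv2.CHAIN_APPROX_NONE)[0]:
        if cv2.contourArea(c)>=amin: out.append((cv2.contourArea(c),cv2.minAreaRect(c),c))
    return out
BROWN=((5,110,60),(16,255,220))
E
python3 - <<'E'
from h import *
im=cv2.imread("pics/top0.png")[:,:,::-1].copy();p=camera_params("top")
s=cv2.imread("pics/side0.png")[:,:,::-1].copy();q=camera_params("side")
hs=cv2.cvtColor(im,cv2.COLOR_RGB2HSV)
for n,x in dict(wh=(213,178),vw=(395,192),ply=(305,178),blank=(254,196),blue=(380,190),knob=(376,229)).items(): print(n,hs[x[1],x[0]])
for a,r,c in blobs(mask(im,*BROWN),100):
    if r[0][1]<280: print("brown",a,np.round(r[0],1),np.round(r[1],1),np.round(onz(p,r[0],.013),3))
for a,r,c in blobs(mask(im,(105,120,30),(130,255,255)),800):
    print("blue",a,r,[np.round(onz(p,b,.012),3) for b in cv2.boxPoints(r)])
for a,r,c in blobs(mask(im,(14,40,90),(28,150,255)),60):
    print("pale",a,np.round(r[0],1),np.round(r[1],1),r[2],np.round(onz(p,r[0],.01),3),[np.round(onz(p,b,.008),3) for b in cv2.boxPoints(r)] if a>500 else '')
for a,r,c in blobs(mask(s,*BROWN),100): print("side brown",a,np.round(r[0],1),np.round(r[1],1))
print(tri(p,(376,228),q,(296,272)))
cv2.imwrite("pics/mag.png",np.hstack([cv2.resize(im[130:200,285:355],(400,400),interpolation=2),cv2.resize(s[190:280,305:375],(310,400),interpolation=2)])[:,:,::-1])
E
```

```text
wh [ 14 184 133]
vw [ 13 166 144]
ply [ 19 104 157]
blank [ 42  21 211]
blue [118  23 136]
knob [113  47  43]
brown 391.5 [305. 255.] [22. 22.] [0.426 0.072 0.013]
brown 384.5 [252. 251.] [22. 22.] [0.433 0.206 0.013]
brown 401.0 [200.5 246.5] [22.6 22.6] [0.441 0.335 0.013]
brown 926.0 [542.3 250.7] [26.5 41.3] [ 0.451 -0.523  0.013]
brown 403.0 [171.5 219.5] [22.6 22.6] [0.507 0.41  0.013]
brown 430.5 [393.  199.5] [23. 24.] [ 0.571 -0.147  0.013]
brown 388.5 [212.3 185.8] [22.6 21.9] [0.595 0.31  0.013]
brown 378.5 [320.5 164.5] [21. 23.] [0.655 0.038 0.013]
blue 2080.5 ((393.8192138671875, 212.77330017089844), (84.38617706298828, 35.365699768066406), 73.90918731689453) [array([ 0.626, -0.076,  0.012]), array([ 0.653, -0.161,  0.012]), array([ 0.45 , -0.223,  0.012]), array([ 0.423, -0.138,  0.012])]
pale 130.5 [363.5 394. ] [24. 27.] 90.0 [ 0.085 -0.08   0.01 ] 
pale 83.5 [347. 388.] [12. 16.] 90.0 [ 0.099 -0.039  0.01 ] 
pale 433.5 [153.5 301.5] [51. 11.] 0.0 [0.301 0.449 0.01 ] 
pale 558.0 [545.6 250.8] [24.3 33.6] 75.0685806274414 [ 0.451 -0.533  0.01 ] [array([ 0.468, -0.485,
[... 722 characters left out ...]
array([ 0.868, -0.102,  0.008]), array([ 0.925, -0.208,  0.008]), array([ 0.884, -0.229,  0.008]), array([ 0.827, -0.123,  0.008])]
pale 772.0 [301.   23.5] [92.2 11.2] 36.869895935058594 [1.018 0.095 0.01 ] [array([1.077, 0.2  , 0.008]), array([1.101, 0.183, 0.008]), array([ 0.961, -0.01 ,  0.008]), array([0.937, 0.007, 0.008])]
side brown 649.0 [345.5 301. ] [26. 33.]
side brown 410.0 [234.  262.5] [19. 26.]
side brown 342.5 [344.5 244.5] [23. 17.]
side brown 290.5 [222.  228.5] [15. 24.]
side brown 215.5 [214.5 201.5] [13. 21.]
side brown 199.0 [275. 196.] [12. 20.]
side brown 171.5 [232.5 184.5] [11. 19.]
(array([ 0.49700716, -0.09083646,  0.08977788]), np.float64(0.0013580057239534742))
```

View pics/mag.png

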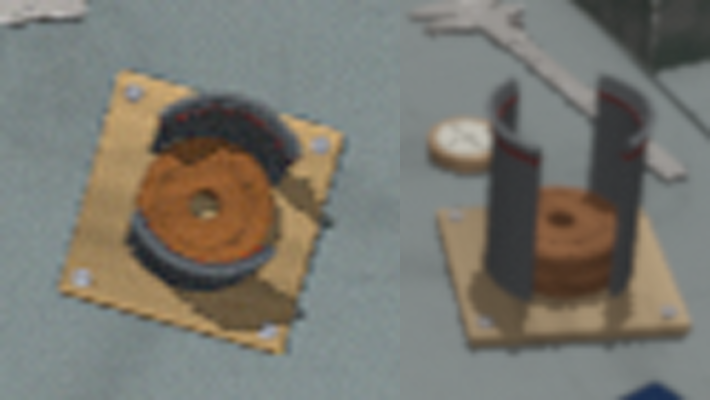

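```bash
cat >> h.py <<'E'
def yaw():
    R=Ro.from_quat(get_obs()["ee_rot"]).as_matrix(); return np.degrees(np.arctan2(R[1,0],R[0,0]))
def go(name,xyz,th=None,frm=None):
    o=get_obs();R=Ro.from_quat(o["ee_rot"]).as_matrix();P=o["position"] if frm is None else np.array(frm)
    d=R.T@(np.array(xyz)-P)/.04; y=yaw()
    print(name,"units",np.round(d,2),"rows>=",np.ceil(np.linalg.norm(d)),"turn z",None if th is None else round((y-th)/6,2))
E
python3 - <<'E'
from h import *
p=camera_params("top");q=camera_params("side")
print("mag top",tri(p,(321.05,165.9),q,(341.6,239.05)))
print("seat",onz(p,(394.5,200),.049),"blank",onz(p,(260.5,199.5),.013))
print("vw",tri(p,(394.5,200),q,(346,300)))
print(yaw()); w=camera_params("wrist"); o=get_obs()
Rt=Ro.from_quat(o["ee_rot"]).as_matrix(); print(w["mtx"]);print(Rt.T@w["R"].T, Rt.T@(-w["R"].T@w["t"]-o["position"]))
go("up",(.1545,-.605,.35));go("above vice",(.44,-.13,.3),16.9,(.1545,-.605,.35))
E
```

```text
mag top (array([0.64921755, 0.03802908, 0.03678104]), np.float64(0.0015786337452063778))
seat [ 0.56697005 -0.14249945  0.049     ] blank [0.56307548 0.18742152 0.013     ]
vw (array([ 0.56767035, -0.14273666,  0.04938227]), np.float64(0.001575061397712681))
14.310802983836645
[[336.67681034   0.         281.50570357]
 [  0.         336.67681034 209.30734562]
 [  0.           0.           1.        ]]
[[-3.46161965e-04 -9.54646706e-01 -2.97740736e-01]
 [ 9.99999491e-01 -4.81990722e-05 -1.00808746e-03]
 [ 9.48016549e-04 -2.97740934e-01  9.54646237e-01]] [ 0.07634941 -0.00052651 -0.17768881]
up units [ 0.   -0.01 -3.87] rows>= 4.0 turn z None
above vice units [ 9.85 -9.74  1.26] rows>= 14.0 turn z -0.43
```

>>> {"fn": "carry_out", "kwargs": {"commands": [[[0,0,-0.95,0,0,0],[0,0,-0.95,0,0,0],[0,0,-0.95,0,0,0],[0,0,-0.95,0,0,0],[0.62,-0.61,0.08,0,0,-0.03],[0.62,-0.61,0.08,0,0,-0.03],[0.62,-0.61,0.08,0,0,-0.03],[0.62,-0.61,0.08,0,0,-0.03],[0.62,-0.61,0.08,0,0,-0.03],[0.62,-0.61,0.08,0,0,-0.03],[0.62,-0.61,0.08,0,0,-0.03],[0.62,-0.61,0.08,0,0,-0.03],[0.62,-0.61,0.08,0,0,-0.03],[0.62,-0.61,0.08,0,0,-0.03],[0.62,-0.61,0.08,0,0,-0.03],[0.62,-0.61,0.08,0,0,-0.03],[0.62,-0.61,0.08,0,0,-0.03],[0.62,-0.61,0.08,0,0,-0.03],[0.62,-0.61,0.08,0,0,-0.03],[0.62,-0.61,0.08,0,0,-0.03]]], "hand": -0.2}}

```text
clock: 1.77
position: [0.4315, -0.121, 0.2967]
ee_rot: [0.989, 0.149, -0.0, 0.0]
ft_force: [1.0, -0.7, 0.6]
grip_width: 0.597
grasp_force: 0.0
```

```bash
python3 - <<'E'
from h import *
w=camera_params("wrist");im=camera("wrist");cv2.imwrite("pics/w1.png",im[:,:,::-1])
print(get_obs()["position"],get_obs()["grip_width"],yaw())
c,s=np.cos(np.radians(16.9)),np.sin(np.radians(16.9));S=np.array([.5675,-.1425])
V=lambda x,y,z:[S[0]+c*x-s*y,S[1]+s*x+c*y,z]
for n,P in dict(seat=(0,0,.049),knobtop=(-.054,.069,.097),pivot=(-.112,0,.06)).items(): print(n,V(*P),proj(w,V(*P)))
E
```

```text
[ 0.43399595 -0.11400595  0.29623606] 0.6004546219105169 17.65858618205068
seat [np.float64(0.5675), np.float64(-0.1425), 0.049] [334.44924363  61.75265568]
knobtop [np.float64(0.49577361510260975), np.float64(-0.0921777811543307), 0.097] [274.38393925 110.53265544]
pivot [np.float64(0.46033687858554795), np.float64(-0.17505864568300428), 0.06] [331.09467605 159.33130443]
```

View pics/w1.png

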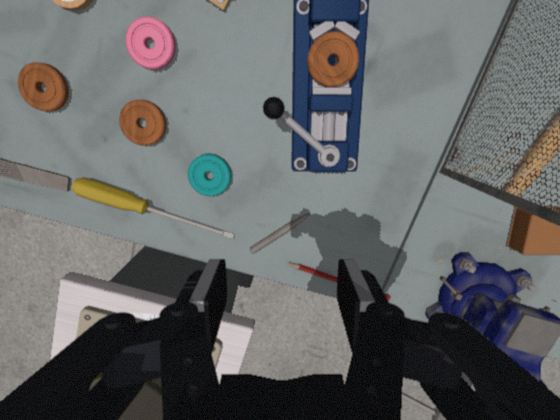

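```bash
python3 - <<'E'
from h import *
go("a",(.496,-.092,.15),16.9); go("b",(.496,-.092,.066),None)
E
```

```text
a units [ 1.64 -0.05  3.66] rows>= 5.0 turn z 0.13
b units [ 1.64 -0.04  5.76] rows>= 6.0 turn z None
```

>>> {"fn": "carry_out", "kwargs": {"commands": [[[0.33,-0.01,0.73,0,0,0.03],[0.33,-0.01,0.73,0,0,0.03],[0.33,-0.01,0.73,0,0,0.03],[0.33,-0.01,0.73,0,0,0.03],[0.33,-0.01,0.73,0,0,0.03],[0,0,0,0,0,0],[0,0,0,0,0,0],[0,0,0,0,0,0],[0,0,0.5,0,0,0],[0,0,0.5,0,0,0],[0,0,0.5,0,0,0],[0,0,0.5,0,0,0],[0,0,0,0,0,0],[0,0,0,0,0,0],[0,0,0,0,0,0]]]}}

```text
clock: 3.07
position: [0.4949, -0.1021, 0.0731]
ee_rot: [0.99, 0.141, 0.001, 0.001]
ft_force: [0.7, 0.0, -0.6]
grip_width: 0.601
grasp_force: 0.0
```

>>> {"fn": "carry_out", "kwargs": {"commands": [[[0,0,0,0,0,0],[0,0,0,0,0,0],[0,0,0,0,0,0],[0,0,0,0,0,0],[0,0,0,0,0,0],[0,0,0,0,0,0]]], "hand": 1, "force": 50}}

```text
clock: 3.57
position: [0.4938, -0.1017, 0.071]
ee_rot: [0.99, 0.142, 0.0, 0.0]
ft_force: [0.0, -0.7, -0.8]
grip_width: 0.001
grasp_force: 0.0
```

```bash
python3 - <<'E'
from h import *
p=camera_params("top");q=camera_params("side")
a=camera("side");b=camera("top");print(get_obs()["position"],proj(q,get_obs()["position"]))
cv2.imwrite("pics/s2.png",np.hstack([cv2.resize(a[180:380,200:400],(400,400)),cv2.resize(b[150:300,320:470],(400,400))])[:,:,::-1])
E
```

```text
[ 0.49376628 -0.10158673  0.07090199] [295.99210825 284.97612101]
```

View pics/s2.png

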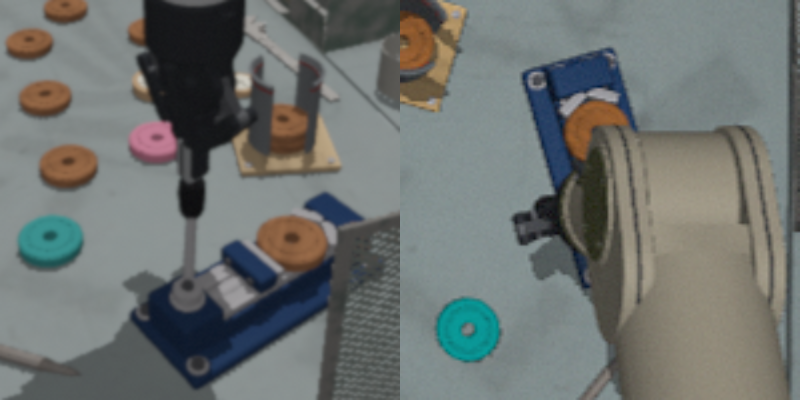

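```bash
python3 - <<'E'
from h import *
o=get_obs();w=camera_params("wrist");a=camera("wrist");print(o["position"],o["grip_width"],o["grasp_force"],proj(w,o["position"]))
cv2.imwrite("pics/w3.png",a[:,:,::-1])
E
```

```text
[ 0.49376628 -0.10158673  0.07090199] 0.0003209995721265955 0.0 [282.7508551  244.26211367]
```

View pics/w3.png

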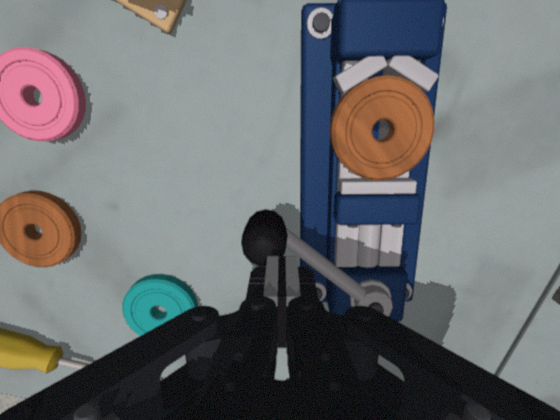

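```bash
python3 - <<'E'
from h import *
w=camera_params("wrist")
print("seat",onz(w,(382,130),.049),"knob",onz(w,(266,232),.090),onz(w,(266,232),.079))
p=camera_params("top");print(onz(p,(376,229),.097))
go("k",(.496,-.091,.15));print(yaw())
E
```

```text
seat [ 0.56949274 -0.139246    0.049     ] knob [ 0.50567967 -0.08924167  0.09      ] [ 0.50143305 -0.08990535  0.079     ]
[ 0.49384942 -0.0893187   0.097     ]
k units [ 0.13 -0.24 -1.98] rows>= 2.0 turn z None
16.29291689894556
```

>>> {"fn": "carry_out", "kwargs": {"commands": [[[0,0,-0.7,0,0,0],[0,0,-0.7,0,0,0],[0.1,-0.11,0,0,0,-0.1],[0.1,-0.12,0,0,0,0],[0,0,0,0,0,0],[0,0,0,0,0,0]]], "hand": -0.4}}

```text
clock: 4.22
position: [0.4983, -0.09, 0.126]
ee_rot: [0.989, 0.147, -0.001, -0.0]
ft_force: [-0.5, -0.5, -0.2]
grip_width: 0.699
grasp_force: 0.0
```

>>> {"fn": "carry_out", "kwargs": {"commands": [[[0,0,0.5,0,0,0],[0,0,0.5,0,0,0],[0,0,0.5,0,0,0],[0,0,0,0,0,0],[0,0,0,0,0,0]]]}}

```text
clock: 4.63
position: [0.4976, -0.0903, 0.0659]
ee_rot: [0.989, 0.147, -0.001, -0.001]
ft_force: [0.2, 0.6, 0.1]
grip_width: 0.702
grasp_force: 0.0
```

>>> {"fn": "carry_out", "kwargs": {"commands": [[[0,0,0,0,0,0],[0,0,0,0,0,0],[0,0,0,0,0,0],[0,0,0,0,0,0],[0,0,0,0,0,0],[0,0,0,0,0,0]]], "hand": 1}}

```text
clock: 5.13
position: [0.499, -0.0906, 0.0672]
ee_rot: [0.989, 0.147, 0.0, 0.0]
ft_force: [-0.1, 0.5, 0.3]
grip_width: 0.0
grasp_force: 0.0
```

```bash
python3 - <<'E'
from h import *
o=get_obs();w=camera_params("wrist");a=camera("wrist");print(o["position"],yaw(),proj(w,o["position"]))
q=camera_params("side");b=camera("side");print(proj(q,o["position"]))
cv2.imwrite("pics/w4.png",np.hstack([cv2.resize(a[150:350,180:380],(400,400)),cv2.resize(b[220:340,240:360],(400,400))])[:,:,::-1])
E
```

```text
[ 0.49895315 -0.09059541  0.06722943] 16.890380661582356 [282.75466997 244.32082577]
[296.48310857 281.95229676]
```

View pics/w4.png

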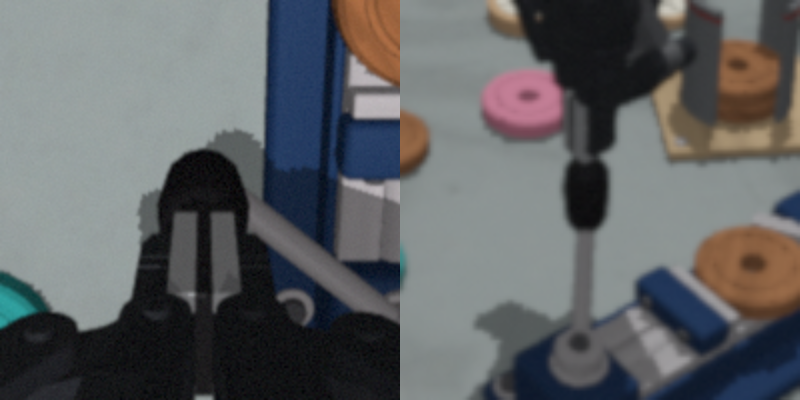

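```bash
python3 - <<'E'
from h import *
w=camera_params("wrist");q=camera_params("side")
T=get_obs()["position"][:2]
for z in (.055,.067,.079,.097,.11): print(z,proj(w,[*T,z]),proj(q,[*T,z]))
c,s=np.cos(np.radians(16.9)),np.sin(np.radians(16.9))
for d in (.01,.02,.03):
  for z in (.055,.097): print(d,z,proj(w,[T[0]+c*d,T[1]+s*d,z]),proj(q,[T[0]+c*d,T[1]+s*d,z]))
a=camera("wrist")[220:300,230:330];g=cv2.cvtColor(a,cv2.COLOR_RGB2GRAY)
g=cv2.LUT(g,np.clip(np.arange(256)*3,0,255).astype(np.uint8));b=cv2.cvtColor(camera("side")[240:310,260:330],cv2.COLOR_RGB2GRAY)
b=cv2.LUT(b,np.clip(np.arange(256)*3,0,255).astype(np.uint8))
cv2.imwrite("pics/w5.png",np.hstack([cv2.resize(g,(400,320)),cv2.resize(b,(320,320))]))
E
```

```text
0.055 [282.69212917 236.43463606] [296.33983873 287.3782296 ]
0.067 [282.74745487 244.29863681] [296.41148748 282.05487912]
0.079 [282.80978661 253.15847696] [296.4843614 276.6405009]
0.097 [282.91963714 268.77264384] [296.59603912 268.34308278]
0.11 [283.01448814 282.25477687] [296.67851695 262.21515472]
0.01 0.055 [282.70051061 220.8353174 ] [300.85431372 285.08974479]
0.01 0.097 [282.93431957 249.88144729] [301.24472173 266.11358509]
0.02 0.055 [282.70914409 204.76688657] [305.31028019 282.83091921]
0.02 0.097 [282.94955573 230.27778844] [305.83135453 263.91384635]
0.03 0.055 [282.71804117 188.2078594 ] [309.70886825 280.60117998]
0.03 0.097 [282.96537756 209.92058796] [310.35717163 261.74327469]
```

View pics/w5.png

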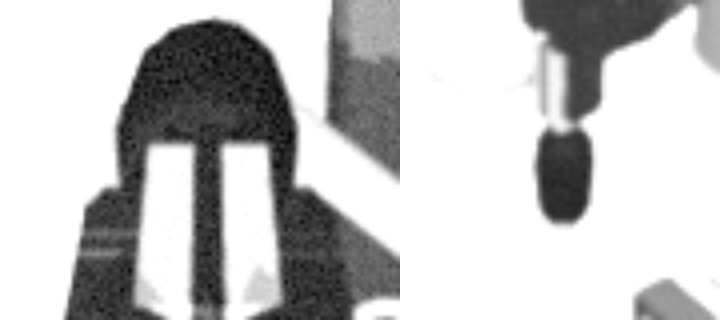

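>>> {"fn": "carry_out", "kwargs": {"commands": [[[0,0,-0.8,0,0,0],[0,0,0,0,0,0],[0,0,0,0,0,0],[0,0,0,0,0,0]]]}}

```text
clock: 5.67
position: [0.4988, -0.0906, 0.0988]
ee_rot: [0.989, 0.147, 0.0, 0.0]
ft_force: [0.3, -0.3, -0.6]
grip_width: -0.002
grasp_force: 0.0
```

```bash
python3 - <<'E'
from h import *
o=get_obs();T=o["position"];q=camera_params("side");b=camera("side")[220:300,260:340]
print(T,[ (z,np.round(proj(q,[*T[:2],z]),1)) for z in (T[2],T[2]+.02,T[2]+.03)])
b=cv2.LUT(b,np.clip(np.arange(256)*2,0,255).astype(np.uint8))
cv2.imwrite("pics/s6.png",cv2.resize(b,(480,480))[:,:,::-1])
E
```

```text
[ 0.49877629 -0.09062783  0.09881447] [(np.float64(0.0988144729202234), array([296.6, 267.5])), (np.float64(0.1188144729202234), array([296.7, 258. ])), (np.float64(0.1288144729202234), array([296.8, 253.2]))]
```

View pics/s6.png

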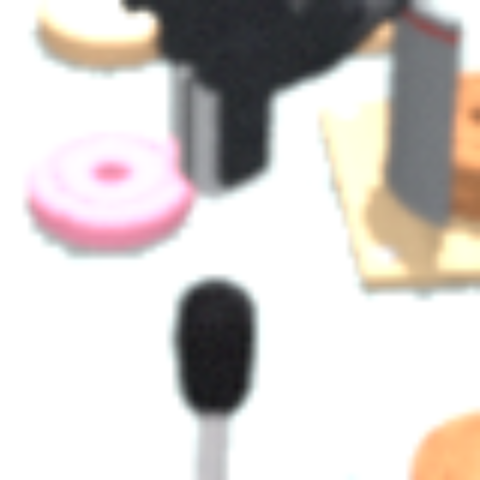

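>>> {"fn": "carry_out", "kwargs": {"commands": [[[0,0,0,0,0,0],[0,0,0,0,0,0],[0,0,0,0,0,0],[0,0,0.5,0,0,0],[0,0,0.4,0,0,0],[0,0,0.35,0,0,0],[0,0,0.3,0,0,0],[0,0,0,0,0,0],[0,0,0,0,0,0]]], "hand": -0.4}}

```text
clock: 6.47
position: [0.4985, -0.0903, 0.0366]
ee_rot: [0.989, 0.147, -0.001, -0.0]
ft_force: [0.5, -0.3, 0.5]
grip_width: 0.702
grasp_force: 0.0
```

>>> {"fn": "carry_out", "kwargs": {"commands": [[[0,0,0,0,0,0],[0,0,0,0,0,0],[0,0,0,0,0,0],[0,0,0,0,0,0],[0,0,0,0,0,0],[0,0,0,0,0,0]]], "hand": 1}}

```text
clock: 6.97
position: [0.4995, -0.0905, 0.0379]
ee_rot: [0.989, 0.147, 0.001, 0.0]
ft_force: [-1.1, 1.8, 6.2]
grip_width: 0.263
grasp_force: 48.7
```

>>> {"fn": "carry_out", "kwargs": {"commands": [[[-0.16,-0.12,0,0,0,0],[-0.165,-0.1,0,0,0,0],[-0.175,-0.09,0,0,0,0],[-0.18,-0.08,0,0,0,0],[-0.19,-0.06,0,0,0,0],[-0.19,-0.04,0,0,0,0],[-0.195,-0.025,0,0,0,0],[-0.195,-0.01,0,0,0,0],[-0.195,0.01,0,0,0,0],[-0.195,0.025,0,0,0,0],[-0.19,0.04,0,0,0,0],[-0.19,0.06,0,0,0,0],[-0.18,0.08,0,0,0,0],[-0.175,0.09,0,0,0,0],[-0.165,0.1,0,0,0,0],[-0.15,0.11,0,0,0,0],[0,0,0,0,0,0],[0,0,0,0,0,0],[0,0,0,0,0,0]]], "force": 35}}

```text
clock: 8.55
position: [0.3826, -0.1179, 0.0369]
ee_rot: [0.989, 0.149, -0.006, -0.004]
ft_force: [-34.7, 30.3, 49.2]
grip_width: 0.257
grasp_force: 34.1
```

>>> {"fn": "carry_out", "kwargs": {"commands": [[[0,0,0,0,0,0],[0,0,0,0,0,0],[0,0,0,0,0,0],[0,0,0,0,0,0]]], "hand": 0}}

```text
clock: 8.88
position: [0.3884, -0.1241, 0.0372]
ee_rot: [0.989, 0.147, 0.0, 0.0]
ft_force: [0.4, -0.4, 0.5]
grip_width: 0.498
grasp_force: 0.0
```

```bash
python3 - <<'E'
from h import *
o=get_obs();w=camera_params("wrist");a=camera("wrist");print(o["position"],o["ft_force"],o["joint_pos"].round(2))
b=camera("side")
cv2.imwrite("pics/w7.png",np.hstack([cv2.resize(a,(450,338)),cv2.resize(b[200:350,220:375],(349,338))])[:,:,::-1])
E
```

```text
[ 0.38841107 -0.12410617  0.03716399] [ 0.43843556 -0.44194307  0.53998502] [ 0.83  0.06 -0.63  2.15  0.05  0.94 -1.11]
```

View pics/w7.png

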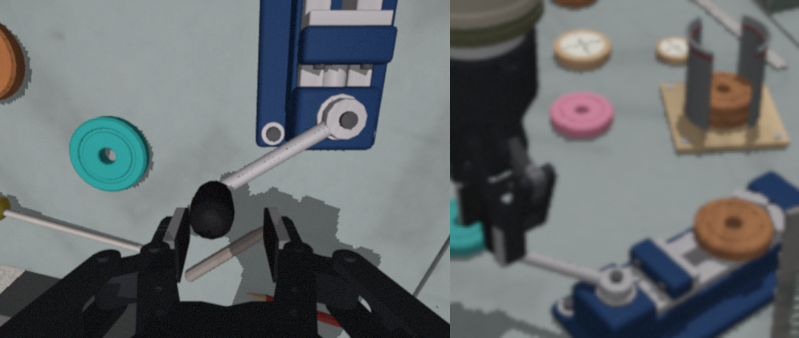

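```bash
python3 - <<'E'
from h import *
w=camera_params("wrist")
K=onz(w,(265,257),.082);S=np.array([.5685,-.141]);a=np.radians(16.9)
R=np.array([[np.cos(a),np.sin(a)],[-np.sin(a),np.cos(a)]])
v=R@(K[:2]-S);print(K,v*1000,"lever",np.arctan2(v[1],v[0]+.112)-np.arctan2(69,58),np.hypot(v[0]+.112,v[1]))
im=camera("wrist")
for A,r,c in blobs(mask(im,*BROWN),500): print(A,r)
hs=cv2.cvtColor(im,cv2.COLOR_RGB2HSV);print(hs[190,110:120:3])
print(yaw())
go("above seat",(.5685,-.141,.18),16.9)
E
```

```text
[ 0.39881702 -0.11270104  0.082     ] [-154.12841265   76.40404085] lever 1.2029092623168927 0.08724895764812281
1924.0 ((15.0, 76.0), (92.0, 30.0), 90.0)
[[ 89 179 157]
 [ 89 178 158]
 [ 90 175 160]
 [ 89 175 160]]
16.862642306278616
above seat units [ 4.19  1.71 -3.57] rows>= 6.0 turn z -0.01
```

>>> {"fn": "carry_out", "kwargs": {"commands": [[[0,0,-0.9,0,0,0],[0,0,-0.9,0,0,0],[0,0,-0.9,0,0,0],[0.6,0.25,0,0,0,0],[0.6,0.25,0,0,0,0],[0.6,0.25,0,0,0,0],[0.6,0.25,0,0,0,0],[0.6,0.24,0,0,0,0],[0.6,0.24,0,0,0,0],[0.6,0.23,0,0,0,0],[0,0,0,0,0,0],[0,0,0,0,0,0],[0,0,0,0,0,0]]], "hand": -0.8}}

```text
clock: 10.12
position: [0.5682, -0.1403, 0.1445]
ee_rot: [0.989, 0.147, -0.0, -0.0]
ft_force: [0.6, -0.2, -0.0]
grip_width: 0.899
grasp_force: 0.0
```

```bash
cat >> h.py <<'E'
def wheel(zt,near=None,lohi=BROWN,amin=400):
    "disc centres seen by the wrist camera, top face at height zt: (centre, radius)"
    w=camera_params("wrist");im=camera("wrist");out=[]
    for A,r,c in blobs(mask(im,*lohi),amin):
        P=np.array([onz(w,x,zt)[:2] for x in c[:,0,:].astype(float)],np.float32)
        (x,y),rad=cv2.minEnclosingCircle(P[:,None]); out.append((round(x,4),round(y,4),round(rad,4)))
    return [o for o in out if near is None or np.hypot(o[0]-near[0],o[1]-near[1])<.05]
E
python3 - <<'E'
from h import *
o=get_obs();print(o["position"],yaw(),o["grip_width"])
print(wheel(.049,(.568,-.141)))
im=camera("wrist");cv2.imwrite("pics/w8.png",im[:,:,::-1])
E
```

```text
[ 0.5681936  -0.14025709  0.14453574] 16.89644146092821 0.8989711230163263
[(0.5707, -0.1395, 0.0301)]
```

View pics/w8.png

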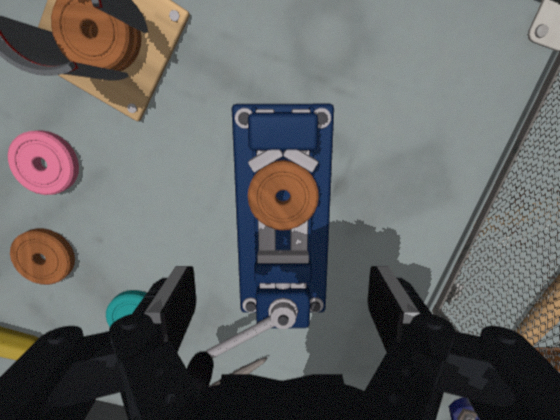

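>>> {"fn": "carry_out", "kwargs": {"commands": [[[0.07,0,0.6,0,0,0],[0,0,0.6,0,0,0],[0,0,0.6,0,0,0],[0,0,0.6,0,0,0],[0,0,0.5,0,0,0],[0,0,0.4,0,0,0],[0,0,0,0,0,0],[0,0,0.15,0,0,0],[0,0,0.15,0,0,0],[0,0,0,0,0,0],[0,0,0,0,0,0]]]}}

```text
clock: 11.13
position: [0.5716, -0.1397, 0.0015]
ee_rot: [0.989, 0.147, 0.0, 0.0]
ft_force: [-0.6, -0.7, 0.3]
grip_width: 0.895
grasp_force: 0.0
```

>>> {"fn": "carry_out", "kwargs": {"commands": [[[0,0,0,0,0,0],[0,0,0,0,0,0],[0,0,0,0,0,0],[0,0,0,0,0,0],[0,0,0,0,0,0]]], "hand": 1, "force": 30}}

```text
clock: 11.55
position: [0.5719, -0.1397, 0.0021]
ee_rot: [0.989, 0.147, 0.0, 0.0]
ft_force: [-2.7, -0.2, 5.5]
grip_width: 0.684
grasp_force: 31.0
```

```bash
python3 - <<'E'
from h import *
o=get_obs();T=o["position"];q=camera_params("side");b=camera("side")[220:340,280:400]
print(T,o["ft_force"],[ (z,np.round(proj(q,[T[0]+.03*.29,T[1]-.03*.957,z])-[280,220],1)) for z in (.023,.036,.043)])
cv2.imwrite("pics/s9.png",cv2.LUT(cv2.resize(b,(480,480)),np.clip(np.arange(256)*2,0,255).astype(np.uint8))[:,:,::-1])
E
```

```text
[ 0.57186409 -0.13967526  0.00205741] [-2.7053536  -0.18739422  5.54052665] [(0.023, array([78.3, 99.9])), (0.036, array([78.9, 94.2])), (0.043, array([79.3, 91.2]))]
```

View pics/s9.png

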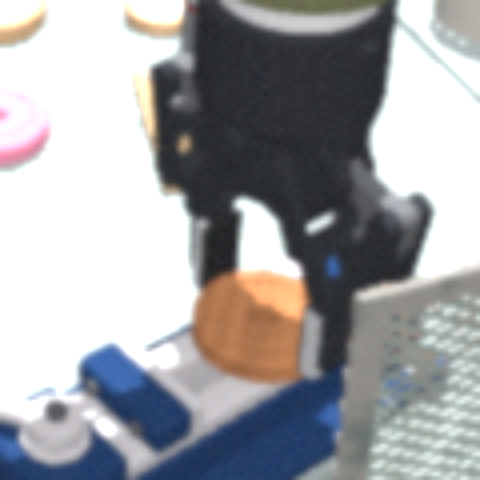

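>>> {"fn": "carry_out", "kwargs": {"commands": [[[0,0,-0.3,0,0,0],[0,0,-0.5,0,0,0],[0,0,-0.8,0,0,0],[0,0,-0.8,0,0,0],[0,0,-0.8,0,0,0],[0,0,-0.8,0,0,0],[0.2,-0.81,0,0,0,0],[0.2,-0.81,0,0,0,0],[0.2,-0.81,0,0,0,0],[0.2,-0.81,0,0,0,0],[0.2,-0.81,0,0,0,0],[0.24,-0.82,0,0,0,0],[0,0,0,0,0,0.87],[0,0,0,0,0,0.87],[0,0,0,0,0,0.87],[0,0,0,0,0,0.87],[0,0,0,0,0,0.87],[0,0,0,0,0,0.87],[0,0,0,0,0,0],[0,0,0,0,0,0]]], "force": 60}}

```text
clock: 13.27
position: [0.5623, 0.0614, 0.1615]
ee_rot: [0.992, -0.124, 0.0, 0.0]
ft_force: [0.3, 0.3, 0.7]
grip_width: 0.667
grasp_force: 64.0
```

```bash
python3 - <<'E'
from h import *
o=get_obs();print(o["position"],yaw(),o["grip_width"])
w=camera_params("wrist");im=camera("wrist");cv2.imwrite("pics/w10.png",im[:,:,::-1])
for A,r,c in blobs(mask(im,(14,60,90),(28,150,255)),1500):
    h=cv2.convexHull(c); P=np.array([onz(w,x,.008)[:2] for x in h[:,0].astype(float)],np.float32)
    print(A,r[0],cv2.minAreaRect(P))
for A,r,c in blobs(mask(im,*BROWN),500): print("br",A,r[0],r[1])
print(proj(w,(.65,.039,.008)))
E
```

```text
[0.56225565 0.06140365 0.1615492 ] -14.250260526316977 0.6668858834069789
2523.0 (161.25, 212.75) ((0.5623089671134949, 0.1905876100063324), (0.05976191535592079, 0.06083083152770996), 28.12729263305664)
1511.0 (162.0, 115.0) ((0.6543689370155334, 0.15603406727313995), (0.04226597025990486, 0.040203433483839035), 75.72706604003906)
4823.5 (281.0, 83.99999237060547) ((0.6512613296508789, 0.04048691689968109), (0.1033012643456459, 0.10274333506822586), 75.5693588256836)
br 634.5 (68.98621368408203, 325.66552734375) (18.967214584350586, 46.09678649902344)
br 710.5 (11.5, 303.0) (46.0, 23.0)
br 12554.0 (281.5, 281.5) (123.0, 129.0)
br 2630.0 (39.50001525878906, 209.0) (59.479408264160156, 58.13776397705078)
br 3996.5 (280.5000305175781, 85.00001525878906) (71.41778564453125, 71.41778564453125)
[282.58466429  87.84293301]
```

```bash
python3 - <<'E'
from h import *
w=camera_params("wrist");T=get_obs()["position"];R=Ro.from_quat(get_obs()["ee_rot"]).as_matrix()
for z in (.205,.2085,.212):print(z,R.T@(onz(w,(281.5,281.5),z)-T))
print(wheel(.2085,T))
go("mag",(.651,.0403,.1615),-14.4)
E
```

```text
0.205 [ 0.00034556 -0.00071975 -0.04361781]
0.2085 [ 0.00232092 -0.00071604 -0.04711683]
0.212 [ 0.00429629 -0.00071233 -0.05061585]
[(0.5629, 0.062, 0.0305)]
mag units [ 2.28 -0.04 -0.  ] rows>= 3.0 turn z 0.02
```

>>> {"fn": "carry_out", "kwargs": {"commands": [[[0.57,-0.01,0,0,0,0.02],[0.57,-0.01,0,0,0,0],[0.57,-0.01,0,0,0,0],[0.56,-0.01,0,0,0,0],[0,0,0.6,0,0,0],[0,0,0.6,0,0,0],[0,0,0.6,0,0,0],[0,0,0.5,0,0,0],[0,0,0,0,0,0],[0,0,0,0,0,0],[0,0,0.2,0,0,0],[0,0,0.2,0,0,0],[0,0,0.2,0,0,0],[0,0,0,0,0,0]]]}}

```text
clock: 14.53
position: [0.6511, 0.0399, 0.0441]
ee_rot: [0.992, -0.127, 0.001, -0.0]
ft_force: [2.6, -0.2, -0.7]
grip_width: 0.668
grasp_force: 64.2
```

>>> {"fn": "carry_out", "kwargs": {"commands": [[[0,0,0.2,0,0,0],[0,0,0.2,0,0,0],[0,0,0.2,0,0,0],[0,0,0.2,0,0,0],[0,0,0,0,0,0],[0,0,0,0,0,0]]]}}

```text
clock: 15.03
position: [0.651, 0.0398, 0.0121]
ee_rot: [0.992, -0.127, 0.0, 0.0]
ft_force: [5.2, -0.4, -2.0]
grip_width: 0.669
grasp_force: 64.1
```

>>> {"fn": "carry_out", "kwargs": {"commands": [[[0.02,0,0.1,0,0,0],[0,0,0.1,0,0,0],[0,0,0.05,0,0,0],[0,0,0,0,0,0],[0,0,0,0,0,0]]]}}

```text
clock: 15.45
position: [0.651, 0.0398, 0.0024]
ee_rot: [0.992, -0.127, -0.0, 0.0]
ft_force: [2.7, -0.1, -2.3]
grip_width: 0.668
grasp_force: 64.0
```

>>> {"fn": "carry_out", "kwargs": {"commands": [[[0,0,0,0,0,0],[0,0,0,0,0,0],[0,0,0,0,0,0]]], "hand": -0.7}}

```text
clock: 15.7
position: [0.6509, 0.04, 0.0028]
ee_rot: [0.992, -0.127, -0.0, 0.0]
ft_force: [-0.9, -0.9, -0.1]
grip_width: 0.85
grasp_force: 0.0
```

>>> {"fn": "carry_out", "kwargs": {"commands": [[[0,0,-0.5,0,0,0],[0,0,-0.8,0,0,0],[0,0,-0.8,0,0,0],[0,0,-0.8,0,0,0],[-0.8,0,-0.5,0,0,0],[-0.8,0,0,0,0,0],[-0.8,0,0,0,0,0],[0,0,0,0,0,0],[0,0,0,0,0,0],[0,0,0,0,0,0]]]}}

```text
clock: 16.53
position: [0.5588, 0.0635, 0.1393]
ee_rot: [0.992, -0.127, 0.0, 0.0]
ft_force: [-0.2, 0.3, 1.2]
grip_width: 0.854
grasp_force: 0.0
```

```bash
cat >> h.py <<'E'
def magtop():
    "height of the stack's top from the wheel seen in the pipe, top+side views"
    out=[]
    for n in("top","side"):
        p=camera_params(n);im=camera(n);c0=proj(p,(.651,.04,.05))
        b=[(A,r[0]) for A,r,c in blobs(mask(im,*BROWN),60) if np.hypot(*(np.array(r[0])-c0))<25];out.append((n,b))
    return out
E
python3 - <<'E'
from h import *
print(get_obs()["position"])
print(wheel(.047,(.651,.04)),wheel(.034,(.651,.04)),magtop())
for n in("top","side"):print([proj(camera_params(n),(.651,.04,z)).round(1) for z in (.034,.047,.06)])
print("blank");
w=camera_params("wrist");im=camera("wrist")
for A,r,c in blobs(mask(im,(14,40,90),(28,150,255)),1000): print(A,r[0],onz(w,r[0],.013).round(4),r[1])
E
```

```text
[0.55875111 0.06354484 0.13927811]
[(0.6488, 0.041, 0.0301)] [(0.6495, 0.0408, 0.0317)] [('top', []), ('side', [(416.5, (344.5, 242.0))])]
[array([320.3, 165. ]), array([320.7, 164.3]), array([321.2, 163.6])]
[array([341.5, 239.5]), array([341.9, 234.4]), array([342.3, 229.2])]
blank
2890.0 (154.0, 216.0) [0.5651 0.1883 0.013 ] (60.0, 62.0)
1765.5 (153.5, 112.0) [0.6544 0.1544 0.013 ] (48.0, 47.0)
5320.0 (281.5, 77.0) [0.6538 0.04   0.013 ] (128.0, 127.0)
```

>>> {"fn": "carry_out", "kwargs": {"commands": [[[-0.16,-0.76,0,0,0,0],[-0.16,-0.76,0,0,0,0],[-0.16,-0.76,0,0,0,0],[-0.17,-0.77,0,0,0,0],[0,0,0,0,0,-0.87],[0,0,0,0,0,-0.87],[0,0,0,0,0,-0.87],[0,0,0,0,0,-0.87],[0,0,0,0,0,-0.87],[0,0,0,0,0,-0.87],[0,0,0,0,0,0],[0,0,0,0,0,0],[0,0,0,0,0,0]]]}}

```text
clock: 17.87
position: [0.564, 0.1886, 0.1387]
ee_rot: [0.99, 0.144, -0.0, -0.0]
ft_force: [0.1, 0.9, 0.4]
grip_width: 0.85
grasp_force: 0.0
```

```bash
python3 - <<'E'
from h import *
print(get_obs()["position"],yaw())
b=wheel(.013,(.564,.188),((12,30,90),(45,150,255)));print(b)
go("blank",(*b[0][:2],-.025),16.9)
E
```

```text
[0.56399816 0.18856036 0.13873993] 16.587751758095095
[(0.5641, 0.1896, 0.0308)]
blank units [ 0.01 -0.02  4.09] rows>= 5.0 turn z -0.05
```

>>> {"fn": "carry_out", "kwargs": {"commands": [[[0,-0.02,0.7,0,0,-0.05],[0,0,0.7,0,0,0],[0,0,0.7,0,0,0],[0,0,0.7,0,0,0],[0,0,0.6,0,0,0],[0,0,0.4,0,0,0],[0,0,0.25,0,0,0],[0,0,0.15,0,0,0],[0,0,0,0,0,0],[0,0,0,0,0,0],[0,0,0,0,0,0]]]}}

```text
clock: 18.83
position: [0.5645, 0.1897, -0.0279]
ee_rot: [0.989, 0.148, 0.001, -0.0]
ft_force: [0.0, -0.4, -0.8]
grip_width: 0.851
grasp_force: 0.0
```

>>> {"fn": "carry_out", "kwargs": {"commands": [[[0,0,0,0,0,0],[0,0,0,0,0,0],[0,0,0,0,0,0],[0,0,0,0,0,0]]], "hand": 1, "force": 40}}

```text
clock: 19.17
position: [0.567, 0.1943, -0.0233]
ee_rot: [0.989, 0.15, 0.005, -0.002]
ft_force: [-5.7, 6.2, 34.1]
grip_width: 0.487
grasp_force: 40.3
```

>>> {"fn": "carry_out", "kwargs": {"commands": [[[0,0,0,0,0,0],[0,0,0,0,0,0],[0,0,-0.5,0,0,0],[0,0,-0.8,0,0,0],[0,0,-0.8,0,0,0],[0,0,-0.8,0,0,0],[0,0,-0.8,0,0,0],[0,0,0,0,0,0],[0,0,0,0,0,0],[0,0,0,0,0,0]]], "hand": -0.7}}

```text
clock: 20.0
position: [0.5634, 0.1887, 0.1183]
ee_rot: [0.989, 0.148, -0.0, 0.0]
ft_force: [-0.3, 0.1, -0.3]
grip_width: 0.85
grasp_force: 0.0
```

```bash
python3 - <<'E'
from h import *
print(get_obs()["position"],yaw(),get_obs()["ft_force"])
print(wheel(.013,(.564,.188),((12,30,90),(45,150,255))))
w=camera_params("wrist");im=camera("wrist")
for A,r,c in blobs(mask(im,(12,30,90),(45,150,255)),1000): print(A,r)
a=camera("side")[190:270,230:330]
cv2.imwrite("pics/w11.png",np.hstack([cv2.resize(im[60:260,180:380],(400,400)),cv2.resize(a,(400,400))])[:,:,::-1])
E
```

```text
[0.56337973 0.18872748 0.11825367] 17.044277134947322 [-0.26239672  0.11718613 -0.32542773]
[(0.5649, 0.1881, 0.0309)]
3616.5 ((284.5, 193.50001525878906), (67.88224792480469, 67.88224792480469), 45.0)
2123.0 ((352.5, 101.5), (53.0, 51.0), 90.0)
6658.5 ((477.44219970703125, 142.67758178710938), (111.39237976074219, 137.4131317138672), 35.469871520996094)
```

View pics/w11.png

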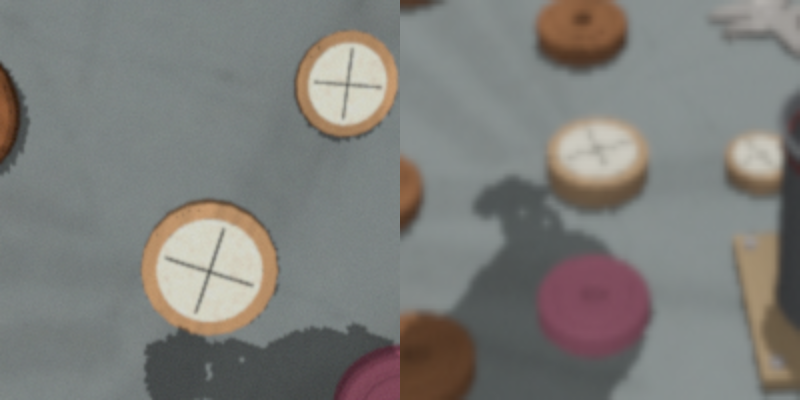

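>>> {"fn": "carry_out", "kwargs": {"commands": [[[0.03,0.02,0.7,0,0,0],[0,0,0.7,0,0,0],[0,0,0.7,0,0,0],[0,0,0.7,0,0,0],[0,0,0.5,0,0,0],[0,0,0.3,0,0,0],[0,0,0.17,0,0,0],[0,0,0.11,0,0,0],[0,0,0,0,0,0],[0,0,0,0,0,0],[0,0,0,0,0,0],[0,0,0,0,0,0]]]}}

```text
clock: 21.15
position: [0.5657, 0.1891, -0.0353]
ee_rot: [0.989, 0.148, 0.001, 0.0]
ft_force: [-0.3, 0.6, -0.3]
grip_width: 0.853
grasp_force: 0.0
```

>>> {"fn": "carry_out", "kwargs": {"commands": [[[0,0,0,0,0,0],[0,0,0,0,0,0],[0,0,0,0,0,0],[0,0,0,0,0,0]]], "hand": 1, "force": 40}}

```text
clock: 21.48
position: [0.5655, 0.189, -0.0351]
ee_rot: [0.989, 0.148, 0.001, 0.0]
ft_force: [-2.1, -2.3, 8.8]
grip_width: 0.68
grasp_force: 41.2
```

>>> {"fn": "carry_out", "kwargs": {"commands": [[[0,0,-0.3,0,0,0],[0,0,-0.5,0,0,0],[0,0,-0.8,0,0,0],[0,0,-0.8,0,0,0],[0,0,-0.8,0,0,0],[0,0,-0.4,0,0,0],[-0.21,0.72,0,0,0,0],[-0.21,0.72,0,0,0,0],[-0.21,0.72,0,0,0,0],[-0.21,0.72,0,0,0,0],[-0.21,0.72,0,0,0,0],[-0.21,0.72,0,0,0,0],[-0.21,0.72,0,0,0,0],[-0.21,0.72,0,0,0,0],[-0.21,0.72,0,0,0,0],[-0.21,0.72,0,0,0,0],[-0.21,0.69,0,0,0,0],[0,0,0,0,0,0],[0,0,0,0,0,0],[0,0,0,0,0,0]]], "force": 60}}

```text
clock: 23.15
position: [0.5694, -0.1391, 0.1082]
ee_rot: [0.989, 0.149, 0.0, -0.0]
ft_force: [-0.0, 0.5, -0.5]
grip_width: 0.673
grasp_force: 64.0
```

```bash
python3 - <<'E'
from h import *
o=get_obs();T=o["position"];print(T,yaw(),o["grip_width"])
print("blank",wheel(T[2]+.0351+.013,T,((12,30,90),(45,150,255))))
go("seat",(.5688,-.140,.002),16.9)
w=camera_params("wrist");im=camera("wrist")
for A,r,c in blobs(mask(im,(105,120,30),(130,255,255)),2500):
    P=np.array([onz(w,x,.012)[:2] for x in c[:,0].astype(float)],np.float32);print(A,r[0],cv2.minAreaRect(P))
E
```

```text
[ 0.56940796 -0.13912927  0.10821599] 17.093109545088925 0.6733927466356188
blank [(0.5696, -0.1376, 0.0314)]
seat units [-0.03  0.03  2.66] rows>= 3.0 turn z 0.04
8501.0 (284.5, 173.5) ((0.5878845453262329, -0.13447272777557373), (0.11156699806451797, 0.08915834873914719), 16.98303985595703)
```

>>> {"fn": "carry_out", "kwargs": {"commands": [[[-0.03,0.03,0.6,0,0,0.03],[0,0,0.6,0,0,0],[0,0,0.5,0,0,0],[0,0,0.4,0,0,0],[0,0,0.2,0,0,0],[0,0,0.2,0,0,0],[0,0,0.1,0,0,0],[0,0,0,0,0,0],[0,0,0,0,0,0],[0,0,0,0,0,0]]]}}

```text
clock: 24.08
position: [0.5692, -0.1414, 0.0046]
ee_rot: [0.989, 0.147, 0.001, 0.0]
ft_force: [-0.2, 0.2, -0.2]
grip_width: 0.668
grasp_force: 64.0
```

>>> {"fn": "carry_out", "kwargs": {"commands": [[[0,0,0.06,0,0,0],[0,0,0.03,0,0,0],[0,0,0,0,0,0],[0,0,0,0,0,0]]]}}

```text
clock: 24.42
position: [0.5691, -0.1416, 0.0011]
ee_rot: [0.989, 0.147, 0.0, 0.0]
ft_force: [-2.9, 0.8, 7.3]
grip_width: 0.666
grasp_force: 65.0
```

>>> {"fn": "carry_out", "kwargs": {"commands": [[[0,0,0,0,0,0],[0,0,0,0,0,0],[0,0,0,0,0,0],[0,0,-0.4,0,0,0],[0,0,-0.8,0,0,0],[0,0,-0.8,0,0,0],[0,0,-0.8,0,0,0],[0,0,-0.7,0,0,0],[0,0,0,0,0,0],[0,0,0,0,0,0],[0,0,0,0,0,0]]], "hand": -0.7}}

```text
clock: 25.33
position: [0.5681, -0.1415, 0.1394]
ee_rot: [0.989, 0.147, -0.0, 0.0]
ft_force: [0.2, 0.1, -0.6]
grip_width: 0.851
grasp_force: 0.0
```

```bash
python3 - <<'E'
from h import *
o=get_obs();T=o["position"];print(T,yaw(),o["ft_force"])
print("blank",wheel(.049,(.57,-.14),((12,30,90),(45,150,255))))
w=camera_params("wrist");im=camera("wrist");print("pred seat",proj(w,(.5707,-.1395,.049)))
a=np.radians(16.9);S=np.array([.5705,-.1395]);f=np.radians(49.9)+1.2
v=np.array([-.112+.09*np.cos(f),.09*np.sin(f)]);k=S+[v[0]*np.cos(a)-v[1]*np.sin(a),v[0]*np.sin(a)+v[1]*np.cos(a)]
print("knob pred",k,proj(w,[*k,.082]))
m=mask(im,(0,0,0),(180,255,45));x,y=proj(w,[*k,.082]).astype(int)
sub=m[max(0,y-40):y+40,max(0,x-40):x+40];print(sub.sum()/255)
go("above knob",(*k,.11),16.9)
E
```

```text
[ 0.56813803 -0.14148964  0.1394463 ] 16.882360362102254 [ 0.18742279  0.08379537 -0.58390135]
blank [(0.5682, -0.1409, 0.031)]
pred seat [281.36925511 197.09745346]
knob pred [ 0.39908388 -0.10903839] [190.3746878  379.86322572]
5065.0
above knob units [-3.8  -2.    0.73] rows>= 5.0 turn z -0.0
```

>>> {"fn": "carry_out", "kwargs": {"commands": [[[-0.64,-0.33,0.1,0,0,0],[-0.64,-0.33,0.1,0,0,0],[-0.64,-0.33,0.1,0,0,0],[-0.64,-0.33,0.1,0,0,0],[-0.64,-0.32,0.1,0,0,0],[-0.62,-0.32,0.1,0,0,0],[0,0,0,0,0,0],[0,0,0,0,0,0],[0,0,0,0,0,0]]]}}

```text
clock: 26.18
position: [0.3998, -0.1109, 0.116]
ee_rot: [0.989, 0.147, 0.0, 0.0]
ft_force: [0.1, 0.9, 0.0]
grip_width: 0.851
grasp_force: 0.0
```

```bash
python3 - <<'E'
from h import *
o=get_obs();T=o["position"];print(T,yaw())
w=camera_params("wrist");im=camera("wrist")
m=mask(im,(0,0,0),(180,255,55));m[:,:205]=0;m[:,365:]=0;m[:100]=0;m[320:]=0
for A,r,c in blobs(m,300): print(A,cv2.boundingRect(c),onz(w,r[0],.08).round(4))
print(proj(w,(.399,-.111,.08)),proj(w,(.399,-.111,.097)))
cv2.imwrite("pics/w12.png",im[:,:,::-1])
E
```

```text
[ 0.3997856  -0.11092679  0.11596776] 16.880784421459108
1195.0 (266, 207, 36, 45) [ 0.3959 -0.1127  0.08  ]
369.5 (345, 100, 13, 73) [ 0.4671 -0.1349  0.08  ]
[282.35872544 224.18059804] [282.40365255 233.41115238]
```

>>> {"fn": "carry_out", "kwargs": {"commands": [[[-0.08,0,0.4,0,0,0],[0,0,0.5,0,0,0],[0,0,0.5,0,0,0],[0,0,0.4,0,0,0],[0,0,0,0,0,0],[0,0,0,0,0,0],[0,0,0,0,0,0]]], "hand": -0.4}}

```text
clock: 26.82
position: [0.3975, -0.1115, 0.0449]
ee_rot: [0.989, 0.147, 0.0, -0.0]
ft_force: [0.2, 1.7, 1.4]
grip_width: 0.697
grasp_force: 0.0
```

>>> {"fn": "carry_out", "kwargs": {"commands": [[[0,0,0,0,0,0],[0,0,0,0,0,0],[0,0,0,0,0,0],[0,0,0,0,0,0],[0,0,0,0,0,0],[0,0,0,0,0,0]]], "hand": 1, "force": 40}}

```text
clock: 27.32
position: [0.3979, -0.1126, 0.0451]
ee_rot: [0.989, 0.147, 0.001, 0.001]
ft_force: [2.3, -3.1, 5.3]
grip_width: 0.258
grasp_force: 39.3
```

>>> {"fn": "carry_out", "kwargs": {"commands": [[[0.175,-0.095,0,0,0,0],[0.183,-0.08,0,0,0,0],[0.19,-0.06,0,0,0,0],[0.195,-0.046,0,0,0,0],[0.197,-0.028,0,0,0,0],[0.2,-0.01,0,0,0,0],[0.2,0.007,0,0,0,0],[0,0,0,0,0,0],[0,0,0,0,0,0]]]}}

```text
clock: 28.07
position: [0.4451, -0.0848, 0.0448]
ee_rot: [0.989, 0.146, 0.001, 0.0]
ft_force: [1.4, -3.8, 6.5]
grip_width: 0.259
grasp_force: 40.1
```

>>> {"fn": "carry_out", "kwargs": {"commands": [[[0.198,0.024,0,0,0,0],[0.195,0.042,0,0,0,0],[0.19,0.058,0,0,0,0],[0.184,0.075,0,0,0,0],[0.177,0.09,0,0,0,0],[0,0,0,0,0,0],[0,0,0,0,0,0]]]}}

```text
clock: 28.65
position: [0.485, -0.081, 0.0448]
ee_rot: [0.989, 0.148, 0.001, -0.002]
ft_force: [2.9, 10.3, 5.5]
grip_width: 0.255
grasp_force: 39.1
```

>>> {"fn": "carry_out", "kwargs": {"commands": [[[0.17,0.1,0,0,0,0],[0,0,0,0,0,0],[0.12,0.11,0,0,0,0],[0,0,0,0,0,0],[0,0,0,0,0,0]]]}}

```text
clock: 29.07
position: [0.499, -0.0832, 0.0449]
ee_rot: [0.989, 0.149, 0.002, -0.003]
ft_force: [5.3, 17.0, 4.0]
grip_width: 0.246
grasp_force: 39.5
```

>>> {"fn": "carry_out", "kwargs": {"commands": [[[0.05,-0.05,0,0,0,0],[0.06,0.05,0,0,0,0],[0,0,0,0,0,0],[0,0,0,0,0,0]]]}}

```text
clock: 29.4
position: [0.5025, -0.0838, 0.0448]
ee_rot: [0.989, 0.148, 0.001, -0.002]
ft_force: [3.0, 11.0, 6.2]
grip_width: 0.245
grasp_force: 38.6
```

>>> {"fn": "carry_out", "kwargs": {"commands": [[[0.1,0.05,0,0,0,0],[0.06,0.05,0,0,0,0],[0,0,0,0,0,0],[0,0,0,0,0,0]]]}}

```text
clock: 29.73
position: [0.5099, -0.086, 0.0448]
ee_rot: [0.989, 0.148, 0.001, -0.002]
ft_force: [2.5, 9.3, 6.2]
grip_width: 0.235
grasp_force: 38.3
```

```bash
python3 - <<'E'
from h import *
o=get_obs();print(o["position"],yaw(),o["ft_force"])
w=camera_params("wrist");im=camera("wrist");s=camera("side")
print("blank",wheel(.049,(.57,-.14),((12,30,90),(45,150,255))))
a=cv2.resize(im[40:300,200:460],(400,400));b=cv2.resize(s[240:360,240:360],(400,400))
g=np.clip(np.arange(256)*2,0,255).astype(np.uint8)
cv2.imwrite("pics/w13.png",cv2.LUT(np.hstack([a,b]),g)[:,:,::-1])
for z in(.08,.097): print(proj(w,(.4987,-.0892,z)))
E
```

```text
[ 0.50987666 -0.08604369  0.04483082] 17.01847933658525 [2.49919709 9.32466334 6.21130156]
blank [(0.5693, -0.139, 0.0313)]
[282.11773233 295.40246837]
[282.02789002 316.55168987]
```

View pics/w13.png

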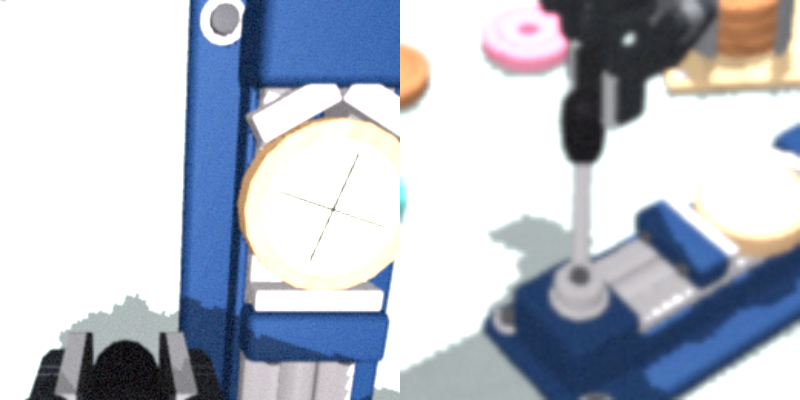

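>>> {"fn": "carry_out", "kwargs": {"commands": [[[0,0,0,0,0,0],[0,0,0,0,0,0],[0,0,-0.6,0,0,0],[0,0,-0.7,0,0,0],[0,0,-0.7,0,0,0],[0,0,0,0,0,-0.83],[0,0,0,0,0,-0.83],[0,0,0,0,0,-0.83],[0,0,0,0,0,-0.83],[0,0,0,0,0,-0.83],[0,0,0,0,0,-0.83],[0,0,0,0,0,-0.83],[0,0,0,0,0,-0.83],[0,0,0,0,0,-0.83],[0,0,0,0,0,-0.83],[0,0,0,0,0,0],[0,0,0,0,0,0],[0,0,0,0,0,0]]], "hand": -0.5}}

```text
clock: 31.38
position: [0.5084, -0.0898, 0.1239]
ee_rot: [0.836, 0.548, -0.0, -0.0]
ft_force: [0.7, 0.4, 0.2]
grip_width: 0.748
grasp_force: 0.0
```

```bash
python3 - <<'E'
from h import *
o=get_obs();print(o["position"],yaw(),o["joint_pos"].round(2))
w=camera_params("wrist");im=camera("wrist")
m=mask(im,(0,0,0),(180,255,55));m[:,:225]=0;m[:,345:]=0;m[:100]=0;m[320:]=0
for A,r,c in blobs(m,300): print(A,cv2.boundingRect(c),onz(w,r[0],.08).round(4))
p=camera_params("top");print(proj(w,(.4987,-.0892,.08)))
go("knob",(.4987,-.0892,.042),66.9)
E
```

```text
[ 0.50835427 -0.0898156   0.12392334] 66.50466058538966 [ 0.88  0.26 -0.9   1.8   0.22  1.18 -0.49]
372.5 (276, 281, 29, 39) [ 0.4888 -0.15    0.08  ]
713.0 (236, 259, 29, 61) [ 0.4649 -0.1287  0.08  ]
1299.0 (225, 204, 62, 72) [ 0.4849 -0.0996  0.08  ]
1736.5 (276, 202, 69, 92) [ 0.5184 -0.117   0.08  ]
[268.88584385 224.3139601 ]
knob units [-0.08 -0.23  2.05] rows>= 3.0 turn z -0.06
```

>>> {"fn": "carry_out", "kwargs": {"commands": [[[-0.08,-0.23,0,0,0,-0.06],[0,0,0.6,0,0,0],[0,0,0.6,0,0,0],[0,0,0.5,0,0,0],[0,0,0.35,0,0,0],[0,0,0,0,0,0],[0,0,0,0,0,0],[0,0,0,0,0,0]]]}}

```text
clock: 32.1
position: [0.4996, -0.0889, 0.0431]
ee_rot: [0.834, 0.552, 0.0, 0.0]
ft_force: [1.4, 0.4, -0.5]
grip_width: 0.755
grasp_force: 0.0
```

>>> {"fn": "carry_out", "kwargs": {"commands": [[[0,0,0,0,0,0],[0,0,0,0,0,0],[0,0,0,0,0,0],[0,0,0,0,0,0],[0,0,0,0,0,0],[0,0,0,0,0,0]]], "hand": 1, "force": 40}}

```text
clock: 32.6
position: [0.4993, -0.089, 0.0429]
ee_rot: [0.834, 0.552, 0.0, 0.0]
ft_force: [-1.9, 1.2, 6.5]
grip_width: 0.265
grasp_force: 38.9
```

>>> {"fn": "carry_out", "kwargs": {"commands": [[[0,0.1,0,0,0,0],[0,0,0,0,0,0],[0,0,0,0,0,0],[0,0,0,0,0,0]]]}}

```text
clock: 32.93
position: [0.5026, -0.09, 0.0428]
ee_rot: [0.834, 0.552, -0.0, -0.0]
ft_force: [-2.9, 1.8, 7.3]
grip_width: 0.266
grasp_force: 39.2
```

>>> {"fn": "carry_out", "kwargs": {"commands": [[[0,0.1,0,0,0,0],[0,0,0,0,0,0],[0,0,0,0,0,0],[0,0,0,0,0,0]]]}}

```text
clock: 33.27
position: [0.5052, -0.0909, 0.0426]
ee_rot: [0.833, 0.553, -0.001, -0.001]
ft_force: [-9.5, 4.7, 12.8]
grip_width: 0.263
grasp_force: 39.8
```

>>> {"fn": "carry_out", "kwargs": {"commands": [[[0,0.07,0,0,0,0],[0,0,0,0,0,0],[0,0,0,0,0,0],[0,0,0,0,0,0]]]}}

```text
clock: 33.6
position: [0.5064, -0.0916, 0.0426]
ee_rot: [0.834, 0.552, -0.002, -0.002]
ft_force: [-17.2, 5.7, 19.3]
grip_width: 0.264
grasp_force: 40.6
```

>>> {"fn": "carry_out", "kwargs": {"commands": [[[0,0,0,0,0,0],[0,0,0,0,0,0],[0,0,0,0,0,0],[0,0,-0.6,0,0,0],[0,0,-0.8,0,0,0],[0,0,-0.8,0,0,0],[0,0,-0.4,0,0,0],[0,0,0,0,0,0]]], "hand": -0.5}}

```text
clock: 34.27
position: [0.5114, -0.0935, 0.1501]
ee_rot: [0.834, 0.552, 0.002, 0.003]
ft_force: [0.4, 0.4, 0.6]
grip_width: 0.748
grasp_force: 0.0
```

>>> {"fn": "carry_out", "kwargs": {"commands": [[[0.72,-0.13,0,0,0,0],[0.72,-0.13,0,0,0,0],[0.72,-0.13,0,0,0,0],[0.72,-0.13,0,0,0,0],[0.72,-0.13,0,0,0,0],[0.72,-0.13,0,0,0,0],[0.72,-0.13,0,0,0,0],[0.72,-0.14,0,0,0,0],[0.72,-0.14,0,0,0,0],[0.72,-0.14,0,0,0,0],[0.72,-0.14,0,0,0,0],[0.72,-0.14,0,0,0,0],[0.72,-0.14,0,0,0,0],[0.72,-0.14,0,0,0,0],[0,0,0,0,0,0.9],[0,0,0,0,0,0.9],[0,0,0,0,0,0.9],[0,0,0,0,0,0.9],[0,0,0,0,0,0.9],[0,0,0,0,0,0.9]]], "hand": -0.7}}

```text
clock: 35.93
position: [0.5965, 0.3074, 0.1451]
ee_rot: [0.955, 0.295, -0.0, 0.0]
ft_force: [-0.3, -0.3, 0.5]
grip_width: 0.852
grasp_force: 0.0
```

>>> {"fn": "carry_out", "kwargs": {"commands": [[[0,0,0,0,0,0.9],[0,0,0,0,0,0.9],[0,0,0,0,0,0.9],[0,0,0,0,0,0.9],[0,0,0,0,0,0.9],[0,0,0,0,0,0.9],[0,0,0,0,0,0.9],[0,0,0,0,0,0.9],[0,0,0,0,0,0.95],[0,0,0,0,0,0],[0,0,0,0,0,0],[0,0,0,0,0,0]]]}}

```text
clock: 36.93
position: [0.5965, 0.3076, 0.1456]
ee_rot: [0.992, -0.122, -0.0, 0.0]
ft_force: [-0.2, 0.0, 0.7]
grip_width: 0.849
grasp_force: 0.0
```

```bash
python3 - <<'E'
from h import *
o=get_obs();print(o["position"],yaw(),o["joint_pos"].round(2))
W=wheel(.013);print(W)
n=min(W,key=lambda a:np.hypot(a[0]-.595,a[1]-.31))
go("E",(*n[:2],-.036),-14.4)
p=camera_params("top");im=camera("top")
print("vice blank",[(A,onz(p,r[0],.049).round(4)) for A,r,c in blobs(mask(im,(12,30,90),(45,150,255)),100) if 350<r[0][0]<430 and 150<r[0][1]<250])
print([ (onz(p,r[0],.013).round(3)[:2]) for A,r,c in blobs(mask(im,*BROWN),150) if r[0][1]<280])
E
```

```text
[0.5964807  0.30755123 0.14564294] -14.063215454478517 [-0.1   0.54 -0.64  1.36  0.32  1.34 -2.56]
[(0.4457, 0.336, 0.0311), (0.475, 0.427, 0.0312), (0.4421, 0.1935, 0.0251), (0.4291, 0.0758, 0.0303), (0.5977, 0.3111, 0.0298), (0.657, 0.0587, 0.0191)]
E units [ 0.01 -0.09  4.54] rows>= 5.0 turn z 0.05
vice blank [(446.5, array([ 0.5694, -0.1412,  0.049 ]))]
[array([0.434, 0.064]), array([0.437, 0.339]), array([ 0.451, -0.524]), array([0.473, 0.429]), array([0.655, 0.037])]
```

>>> {"fn": "carry_out", "kwargs": {"commands": [[[0,0,0,0,0,-0.86],[0,0,0,0,0,-0.86],[0,0,0,0,0,-0.86],[0,0,0,0,0,-0.86],[0,0,0,0,0,-0.86],[0,0,0,0,0,-0.86],[0.05,-0.07,0.7,0,0,0],[0,0,0.7,0,0,0],[0,0,0.7,0,0,0],[0,0,0.7,0,0,0],[0,0,0.7,0,0,0],[0,0,0.5,0,0,0],[0,0,0.3,0,0,0],[0,0,0.16,0,0,0],[0,0,0.08,0,0,0],[0,0,0,0,0,0],[0,0,0,0,0,0],[0,0,0,0,0,0]]]}}

```text
clock: 38.53
position: [0.5984, 0.3114, -0.0341]
ee_rot: [0.989, 0.145, 0.001, -0.0]
ft_force: [-0.1, -0.9, 0.2]
grip_width: 0.85
grasp_force: 0.0
```

>>> {"fn": "carry_out", "kwargs": {"commands": [[[0,0,0,0,0,0],[0,0,0,0,0,0],[0,0,0,0,0,0],[0,0,0,0,0,0]]], "hand": 1, "force": 60}}

```text
clock: 38.87
position: [0.5984, 0.3113, -0.0337]
ee_rot: [0.989, 0.145, 0.001, -0.0]
ft_force: [-1.7, -1.9, 7.9]
grip_width: 0.67
grasp_force: 62.4
```

>>> {"fn": "carry_out", "kwargs": {"commands": [[[0,0,-0.3,0,0,0],[0,0,-0.6,0,0,0],[0,0,-0.8,0,0,0],[0,0,-0.8,0,0,0],[0,0,-0.9,0,0,0],[0,0,-0.9,0,0,0],[-0.08,0.76,0,0,0,0],[-0.08,0.76,0,0,0,0],[-0.08,0.76,0,0,0,0],[-0.08,0.76,0,0,0,0],[-0.08,0.76,0,0,0,0],[-0.08,0.76,0,0,0,0],[-0.07,0.77,0,0,0,0],[-0.07,0.77,0,0,0,0],[-0.07,0.77,0,0,0,0]]]}}

```text
clock: 40.12
position: [0.6504, 0.0383, 0.1377]
ee_rot: [0.989, 0.145, 0.001, 0.0]
ft_force: [0.7, 0.0, -1.1]
grip_width: 0.669
grasp_force: 63.9
```

>>> {"fn": "carry_out", "kwargs": {"commands": [[[0,0,0,0,0,0.86],[0,0,0,0,0,0.86],[0,0,0,0,0,0.86],[0,0,0,0,0,0.86],[0,0,0,0,0,0.86],[0,0,0,0,0,0.86],[0,0,0,0,0,0],[0,0,0,0,0,0],[0,0,0,0,0,0]]]}}

```text
clock: 40.87
position: [0.6502, 0.0399, 0.137]
ee_rot: [0.992, -0.122, 0.0, 0.0]
ft_force: [-0.1, -0.3, -1.0]
grip_width: 0.666
grasp_force: 63.9
```

```bash
cat > m.py <<'E'
from h import *
o=get_obs();T=o["position"];print(T,yaw(),o["grip_width"])
print("held",wheel(T[2]+.034+.013,T,amin=3000)); go("mag",(.651,.04,T[2]),-14.4)
E
python3 m.py
```

```text
[0.65022292 0.03991059 0.13701715] -14.062407087864887 0.666005769276871
held [(0.6616, 0.0388, 0.0403)]
mag units [ 0.02 -0.01 -0.  ] rows>= 1.0 turn z 0.05
```

>>> {"fn": "carry_out", "kwargs": {"commands": [[[0.02,-0.01,0.5,0,0,0.05],[0,0,0.5,0,0,0],[0,0,0.5,0,0,0],[0,0,0,0,0,0],[0,0,0.3,0,0,0],[0,0,0.3,0,0,0],[0,0,0.3,0,0,0],[0,0,0.3,0,0,0],[0,0,0.2,0,0,0],[0,0,0.1,0,0,0],[0,0,0,0,0,0],[0,0,0,0,0,0]]]}}

```text
clock: 41.92
position: [0.6512, 0.04, 0.0166]
ee_rot: [0.992, -0.127, 0.0, -0.0]
ft_force: [-0.4, -0.9, -1.0]
grip_width: 0.67
grasp_force: 64.0
```

>>> {"fn": "carry_out", "kwargs": {"commands": [[[0,0,0,0,0,0],[0,0,0,0,0,0],[0,0,0,0,0,0],[0,0,-0.5,0,0,0],[0,0,-0.8,0,0,0],[0,0,-0.8,0,0,0],[0,0,-0.8,0,0,0],[-0.8,0,-0.3,0,0,0],[-0.8,0,0,0,0,0],[-0.8,0,0,0,0,0],[-0.8,0,0,0,0,0],[0,0,0,0,0,0],[0,0,0,0,0,0],[0,0,0,0,0,0]]], "hand": -0.7}}

```text
clock: 43.08
position: [0.5278, 0.0717, 0.1452]
ee_rot: [0.992, -0.127, 0.001, 0.0]
ft_force: [0.5, 0.7, 0.2]
grip_width: 0.849
grasp_force: 0.0
```

```bash
python3 - <<'E'
from h import *
print(get_obs()["position"],yaw())
print("stack",wheel(.060,(.651,.04)),wheel(.047,(.651,.04)))
print(wheel(.013)); go("B",(.442,.2,.14),16.9);
p=camera_params("top");im=camera("top")
print([ (onz(p,r[0],.013).round(3)[:2]) for A,r,c in blobs(mask(im,*BROWN),150) if r[0][1]<280])
E
```

```text
[0.52784539 0.07171057 0.14515945] -14.566865852054574
stack [(0.6485, 0.041, 0.0309)] [(0.6497, 0.041, 0.033)]
[(0.4445, 0.3332, 0.0314), (0.4297, 0.0739, 0.0307), (0.5657, -0.1599, 0.0353), (0.657, 0.0394, 0.0359)]
B units [-2.89 -2.56  0.11] rows>= 4.0 turn z -5.25
[array([0.423, 0.082]), array([0.433, 0.206]), array([0.441, 0.335]), array([ 0.451, -0.523]), array([0.473, 0.429]), array([0.664, 0.039])]
```

>>> {"fn": "carry_out", "kwargs": {"commands": [[[-0.52,-0.44,0,0,0,0],[-0.52,-0.44,0,0,0,0],[-0.52,-0.44,0,0,0,0],[-0.52,-0.44,0,0,0,0],[-0.53,-0.44,0,0,0,0],[-0.53,-0.45,0,0,0,0],[0,0,0,0,0,-0.87],[0,0,0,0,0,-0.87],[0,0,0,0,0,-0.87],[0,0,0,0,0,-0.87],[0,0,0,0,0,-0.87],[0,0,0,0,0,-0.87],[0,0,0,0,0,0],[0,0,0,0,0,0],[0,0,0,0,0,0]]]}}

```text
clock: 44.53
position: [0.4324, 0.2063, 0.1445]
ee_rot: [0.99, 0.144, -0.0, -0.0]
ft_force: [0.4, -0.1, -0.0]
grip_width: 0.85
grasp_force: 0.0
```

```bash
python3 - <<'E'
from h import *
o=get_obs();print(o["position"],yaw(),o["joint_pos"].round(2))
W=wheel(.013);n=min(W,key=lambda a:np.hypot(a[0]-.433,a[1]-.206));print(n)
go("B",(*n[:2],-.036),16.9);print(magtop()[1])
E
```

```text
[0.43243644 0.20632482 0.14446355] 16.590414080800876 [ 0.25  0.12 -0.83  1.87  0.09  1.2  -1.89]
(0.4339, 0.2065, 0.0297)
B units [0.04 0.01 4.51] rows>= 5.0 turn z -0.05
('side', [(505.0, (345.0, 239.0))])
```

>>> {"fn": "carry_out", "kwargs": {"commands": [[[0.04,0.01,0.7,0,0,0],[0,0,0.7,0,0,0],[0,0,0.7,0,0,0],[0,0,0.7,0,0,0],[0,0,0.7,0,0,0],[0,0,0.5,0,0,0],[0,0,0.3,0,0,0],[0,0,0.15,0,0,0],[0,0,0.06,0,0,0],[0,0,0,0,0,0],[0,0,0,0,0,0],[0,0,0,0,0,0]]]}}

```text
clock: 45.68
position: [0.4347, 0.2066, -0.0349]
ee_rot: [0.989, 0.146, 0.001, -0.0]
ft_force: [0.4, 0.1, 0.3]
grip_width: 0.851
grasp_force: 0.0
```

>>> {"fn": "carry_out", "kwargs": {"commands": [[[0,0,0,0,0,0],[0,0,0,0,0,0],[0,0,0,0,0,0],[0,0,0,0,0,0]]], "hand": 1}}

```text
clock: 46.02
position: [0.4346, 0.2065, -0.0345]
ee_rot: [0.989, 0.146, 0.001, 0.0]
ft_force: [-4.8, -2.3, 15.9]
grip_width: 0.671
grasp_force: 60.2
```

>>> {"fn": "carry_out", "kwargs": {"commands": [[[0,0,-0.3,0,0,0],[0,0,-0.6,0,0,0],[0,0,-0.8,0,0,0],[0,0,-0.8,0,0,0],[0,0,-0.9,0,0,0],[0,0,-0.9,0,0,0],[0.44,0.62,0,0,0,0],[0.44,0.62,0,0,0,0],[0.44,0.62,0,0,0,0],[0.44,0.62,0,0,0,0],[0.44,0.62,0,0,0,0],[0.44,0.62,0,0,0,0],[0.44,0.61,0,0,0,0],[0.45,0.61,0,0,0,0],[0.45,0.61,0,0,0,0]]]}}

```text
clock: 47.27
position: [0.6513, 0.0386, 0.137]
ee_rot: [0.989, 0.146, 0.0, -0.0]
ft_force: [0.0, 0.6, 0.3]
grip_width: 0.671
grasp_force: 64.1
```

>>> {"fn": "carry_out", "kwargs": {"commands": [[[0,0,0,0,0,0.87],[0,0,0,0,0,0.87],[0,0,0,0,0,0.87],[0,0,0,0,0,0.87],[0,0,0,0,0,0.87],[0,0,0,0,0,0.86],[0,0,0,0,0,0],[0,0,0,0,0,0],[0,0,0,0,0,0]]]}}

```text
clock: 48.02
position: [0.6504, 0.0397, 0.1366]
ee_rot: [0.992, -0.125, 0.0, -0.0]
ft_force: [-0.5, -0.2, -0.6]
grip_width: 0.675
grasp_force: 64.2
```

```bash
python3 m.py
```

```text
[0.65035307 0.03973749 0.13656112] -14.310855055230432 0.6749848693721585
held [(0.661, 0.0378, 0.0407)]
mag units [ 0.01 -0.01 -0.  ] rows>= 1.0 turn z 0.01
```

>>> {"fn": "carry_out", "kwargs": {"commands": [[[0.01,-0.01,0.5,0,0,0],[0,0,0.4,0,0,0],[0,0,0.3,0,0,0],[0,0,0,0,0,0],[0,0,0.3,0,0,0],[0,0,0.3,0,0,0],[0,0,0.3,0,0,0],[0,0,0.3,0,0,0],[0,0,0.2,0,0,0],[0,0,0.05,0,0,0],[0,0,0,0,0,0],[0,0,0,0,0,0]]]}}

```text
clock: 49.07
position: [0.6509, 0.0401, 0.0303]
ee_rot: [0.992, -0.126, -0.0, -0.0]
ft_force: [-0.6, -0.6, -0.4]
grip_width: 0.671
grasp_force: 64.3
```

>>> {"fn": "carry_out", "kwargs": {"commands": [[[0,0,0,0,0,0],[0,0,0,0,0,0],[0,0,0,0,0,0],[0,0,-0.5,0,0,0],[0,0,-0.8,0,0,0],[0,0,-0.8,0,0,0],[0,0,-0.8,0,0,0],[-0.8,0,0,0,0,0],[-0.8,0,0,0,0,0],[-0.8,0,0,0,0,0],[-0.8,0,0,0,0,0],[0,0,0,0,0,0],[0,0,0,0,0,0],[0,0,0,0,0,0]]], "hand": -0.7}}

```text
clock: 50.23
position: [0.5275, 0.0716, 0.1467]
ee_rot: [0.992, -0.126, 0.001, 0.0]
ft_force: [0.3, -0.1, -0.1]
grip_width: 0.847
grasp_force: 0.0
```

```bash
python3 - <<'E'
from h import *
print(get_obs()["position"],yaw(),magtop()[1])
print("stack",wheel(.073,(.651,.04)))
p=camera_params("top");im=camera("top")
print([ (onz(p,r[0],.013).round(3)[:2]) for A,r,c in blobs(mask(im,*BROWN),150) if r[0][1]<280])
go("C",(.441,.335,.14),16.9)
E
```

```text
[0.52754255 0.0716464  0.14669602] -14.50722337531311 ('side', [(609.5, (345.0155334472656, 236.0117645263672))])
stack [(0.6472, 0.0417, 0.0306)]
[array([0.422, 0.083]), array([0.441, 0.335]), array([ 0.45 , -0.523]), array([0.473, 0.43 ]), array([0.665, 0.038])]
C units [-3.75 -5.83  0.15] rows>= 7.0 turn z -5.24
```

>>> {"fn": "carry_out", "kwargs": {"commands": [[[-0.37,-0.58,0,0,0,0],[-0.37,-0.58,0,0,0,0],[-0.37,-0.58,0,0,0,0],[-0.37,-0.58,0,0,0,0],[-0.37,-0.58,0,0,0,0],[-0.37,-0.58,0,0,0,0],[-0.37,-0.58,0,0,0,0],[-0.37,-0.58,0,0,0,0],[-0.37,-0.59,0,0,0,0],[-0.38,-0.59,0,0,0,0],[0,0,0,0,0,-0.87],[0,0,0,0,0,-0.87],[0,0,0,0,0,-0.87],[0,0,0,0,0,-0.87],[0,0,0,0,0,-0.87],[0,0,0,0,0,-0.87],[0,0,0,0,0,0],[0,0,0,0,0,0],[0,0,0,0,0,0]]]}}

```text
clock: 52.02
position: [0.4498, 0.3085, 0.1441]
ee_rot: [0.989, 0.145, -0.002, 0.001]
ft_force: [0.3, -1.4, -0.2]
grip_width: 0.852
grasp_force: 0.0
```

```bash
python3 - <<'E'
from h import *
o=get_obs();print(o["position"],yaw(),o["joint_pos"].round(2))
W=wheel(.013);print(W);n=min(W,key=lambda a:np.hypot(a[0]-.443,a[1]-.335));print(n)
go("C",(*n[:2],-.036),16.9)
E
```

```text
[0.44981349 0.30854652 0.14413641] 16.65824300710298 [-0.2   0.24 -0.56  1.71  0.14  1.22 -2.07]
[(0.4281, 0.0791, 0.0323), (0.4432, 0.3363, 0.0295), (0.475, 0.4307, 0.0301)]
(0.4432, 0.3363, 0.0295)
C units [ 0.06 -0.72  4.5 ] rows>= 5.0 turn z -0.04
```

>>> {"fn": "carry_out", "kwargs": {"commands": [[[0.03,-0.36,0,0,0,0],[0.03,-0.36,0,0,0,0],[0,0,0.7,0,0,0],[0,0,0.7,0,0,0],[0,0,0.7,0,0,0],[0,0,0.7,0,0,0],[0,0,0.5,0,0,0],[0,0,0,0,0,0],[0,0,0,0,0,0],[0,0,0,0,0,0]]]}}

```text
clock: 52.9
position: [0.4439, 0.3372, 0.0137]
ee_rot: [0.989, 0.146, -0.001, 0.001]
ft_force: [-0.4, 0.3, 0.5]
grip_width: 0.849
grasp_force: 0.0
```

```bash
python3 - <<'E'
from h import *
print(get_obs()["position"],yaw())
print(wheel(.013,(.443,.336)));go("C",(.4432,.3363,-.036))
E
```

```text
[0.44394783 0.33715768 0.01368442] 16.80596641728429
[(0.4438, 0.337, 0.0302)]
C units [-0.03  0.02  1.25] rows>= 2.0 turn z None
```

>>> {"fn": "carry_out", "kwargs": {"commands": [[[0,0,0.5,0,0,0],[0,0,0.4,0,0,0],[0,0,0.2,0,0,0],[0,0,0.13,0,0,0],[0,0,0,0,0,0],[0,0,0,0,0,0],[0,0,0,0,0,0]]]}}

```text
clock: 53.53
position: [0.4437, 0.3368, -0.0359]
ee_rot: [0.989, 0.146, -0.001, 0.001]
ft_force: [0.0, -0.4, 0.4]
grip_width: 0.853
grasp_force: 0.0
```

>>> {"fn": "carry_out", "kwargs": {"commands": [[[0,0,0,0,0,0],[0,0,0,0,0,0],[0,0,0,0,0,0],[0,0,0,0,0,0]]], "hand": 1}}

```text
clock: 53.87
position: [0.4436, 0.3367, -0.0354]
ee_rot: [0.989, 0.146, -0.001, 0.001]
ft_force: [-3.0, -2.2, 12.5]
grip_width: 0.673
grasp_force: 61.6
```

>>> {"fn": "carry_out", "kwargs": {"commands": [[[0,0,-0.3,0,0,0],[0,0,-0.6,0,0,0],[0,0,-0.8,0,0,0],[0,0,-0.8,0,0,0],[0,0,-0.9,0,0,0],[0,0,-0.9,0,0,0],[0.23,0.71,0,0,0,0],[0.23,0.71,0,0,0,0],[0.23,0.71,0,0,0,0],[0.23,0.71,0,0,0,0],[0.23,0.72,0,0,0,0],[0.23,0.72,0,0,0,0],[0.24,0.72,0,0,0,0],[0.24,0.72,0,0,0,0],[0.24,0.72,0,0,0,0],[0.24,0.72,0,0,0,0],[0.24,0.72,0,0,0,0],[0.24,0.72,0,0,0,0],[0,0,0,0,0,0]]]}}

```text
clock: 55.45
position: [0.6537, 0.0325, 0.1356]
ee_rot: [0.99, 0.143, -0.001, 0.003]
ft_force: [-0.3, -1.2, -0.3]
grip_width: 0.669
grasp_force: 64.1
```

>>> {"fn": "carry_out", "kwargs": {"commands": [[[0,0,0,0,0,0.87],[0,0,0,0,0,0.87],[0,0,0,0,0,0.87],[0,0,0,0,0,0.87],[0,0,0,0,0,0.87],[0,0,0,0,0,0.86],[0,0,0,0,0,0],[0,0,0,0,0,0],[0,0,0,0,0,0]]]}}

```text
clock: 56.2
position: [0.6512, 0.0404, 0.1357]
ee_rot: [0.992, -0.124, -0.001, 0.001]
ft_force: [0.2, -0.5, 0.4]
grip_width: 0.673
grasp_force: 64.2
```

```bash
python3 m.py
```

```text
[0.65115366 0.04040008 0.13569216] -14.230444172999285 0.6726610072024094
held [(0.6612, 0.0387, 0.0408)]
mag units [-0.    0.01 -0.  ] rows>= 1.0 turn z 0.02
```

>>> {"fn": "carry_out", "kwargs": {"commands": [[[0,0.01,0.5,0,0,0.02],[0,0,0.4,0,0,0],[0,0,0.2,0,0,0],[0,0,0,0,0,0],[0,0,0.3,0,0,0],[0,0,0.3,0,0,0],[0,0,0.3,0,0,0],[0,0,0.2,0,0,0],[0,0,0.15,0,0,0],[0,0,0,0,0,0],[0,0,0,0,0,0]]]}}

```text
clock: 57.17
position: [0.6507, 0.0396, 0.0411]
ee_rot: [0.992, -0.126, -0.002, 0.002]
ft_force: [-0.6, 0.2, -0.1]
grip_width: 0.672
grasp_force: 64.3
```

>>> {"fn": "carry_out", "kwargs": {"commands": [[[0,0,0,0,0,0],[0,0,0,0,0,0],[0,0,0,0,0,0],[0,0,-0.5,0,0,0],[0,0,-0.8,0,0,0],[0,0,-0.8,0,0,0],[0,0,-0.8,0,0,0],[-0.8,0,0,0,0,0],[-0.8,0,0,0,0,0],[-0.8,0,0,0,0,0],[-0.8,0,0,0,0,0],[0,0,0,0,0,0],[0,0,0,0,0,0],[0,0,0,0,0,0]]], "hand": -0.7}}

```text
clock: 58.33
position: [0.5279, 0.0717, 0.1582]
ee_rot: [0.992, -0.127, -0.0, 0.002]
ft_force: [0.5, -1.7, 0.1]
grip_width: 0.85
grasp_force: 0.0
```

```bash
python3 - <<'E'
from h import *
print(get_obs()["position"],yaw(),magtop()[1])
print("stack",wheel(.086,(.651,.04)),"spares",wheel(.013))
p=camera_params("top");q=camera_params("side");im=camera("top");s=camera("side")
print([ (onz(p,r[0],.013).round(3)[:2],A) for A,r,c in blobs(mask(im,*BROWN),150) if r[0][1]<280])
P=((12,30,90),(45,150,255))
a=[r[0] for A,r,c in blobs(mask(im,*P),100) if np.hypot(r[0][0]-394,r[0][1]-200)<20]
b=[r[0] for A,r,c in blobs(mask(s,*P),100) if np.hypot(r[0][0]-346,r[0][1]-300)<20]
print(a,b,[tri(p,x,q,y) for x in a for y in b])
for A,r,c in blobs(mask(s,*BROWN),60):
    if np.hypot(r[0][0]-345,r[0][1]-235)<25: print(cv2.boundingRect(c))
print([proj(q,(.651,.04,z)).round(1) for z in (.008,.086)])
E
```

```text
[0.52787855 0.07174554 0.15818885] -14.549154052095124 ('side', [(744.5, (345.28326416015625, 233.00601196289062))])
stack [(0.6478, 0.0412, 0.0305)] spares [(0.4296, 0.0738, 0.0305), (0.653, 0.1545, 0.0201), (0.566, -0.16, 0.036), (0.6606, 0.0378, 0.0394)]
[(array([0.422, 0.086]), 176.5), (array([ 0.451, -0.523]), 920.0), (array([0.473, 0.429]), 398.0), (array([0.668, 0.038]), 339.0)]
[(394.0, 199.0)] [(346.4705810546875, 299.3823547363281)] [(array([ 0.5697345 , -0.14138653,  0.04900516]), np.float64(0.0007241263697658794))]
(328, 212, 29, 45)
[array([340.7, 249.5]), array([343.2, 218.5])]
```

```bash
python3 - <<'E'
from h import *
for n,b0 in(("top",(376,229)),("side",(296,279))):
    ims=[cv2.imread(f"pics/{n}0.png")[:,:,::-1].copy(),camera(n)]
    for im in ims:
        m=mask(im,(0,0,0),(180,255,60));print(n,[(A,np.round(r[0],1),cv2.boundingRect(c)) for A,r,c in blobs(m,20) if np.hypot(r[0][0]-b0[0],r[0][1]-b0[1])<18])
E
```

```text
top [(67.0, array([375.2, 228.1]), (370, 223, 11, 10))]
top [(71.5, array([376. , 226.5]), (371, 222, 11, 10))]
side [(213.0, array([295. , 277.5]), (289, 267, 13, 22))]
side [(211.5, array([298. , 277.5]), (292, 267, 13, 22))]
```

```bash
python3 -c "from workcell import *;print(hand_in())"
```

```text
the job is handed in; nothing more can be done
None
```

The job is handed in, but no verdict came back: the blank is clamped flat in the vice, the magazine holds six wheels up to the red line including the one from the vice, and two spare wheels lie flat on the bench.

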